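# Move the guest soaps from jar to soap box

## Task

Put all the soaps away in the white ceramic box: first swing its flap lid all the way back until it seats in its end stop and leave it open, then tip the glass jar over the box until every ball soap has rolled out, and stand the empty jar upright, well on the round mirrored tray. Once every ball is in the box and the jar stands on the tray, set the glass stopper fully home in the jar's mouth, and put the soap bars that lie on the sill into the box as well (before or after, as you like). Leave the hairclip, the tongue scraper and the spring clip where they are.

Things in the scene. Friction and masses are not known exactly. Their poses are not given: they have to be found in the camera images.
- box: white ceramic open-topped box, fixed to the sill, 150 (x) x 180 (y) x 65 mm high, walls and floor 6 mm; origin at the centre of its underside, z up; its flap is hinged along the top of its +x wall
- flap (a joint): angle of the box's flap lid, rad: 0 shut flat on the box, 1.57 upright, 2.2 fully open, leaning back beyond the +x wall at its end stop; starts ajar at 0.75 to 1.05. The stiff hinge keeps the flap where it is left below about 1.75; beyond about 1.95 it drops by itself into its end rest at 2.2 and stays there. Under 3 N at the front edge moves it
- flap_hinge (a point): fixed point at the middle of the flap's hinge line, which runs along the box's y axis; in the box frame at (75, 0, 66) mm. The flap is a ceramic plate 7 mm thick, 180 mm wide (along y), reaching 148 mm from the hinge, with a middle tab 50 mm wide reaching 164 mm
- flap_tip (a point): middle of the outer end of the flap's tab, 164 mm from the hinge; moves with the flap
- tray: round mirrored tray, fixed, 190 mm across, flat top 8 mm above the sill; origin at the centre of its underside
- jar: clear glass apothecary jar, loose, open at the top, an upward-widening cone 80 mm high: outside diameter 46 mm at the bottom, 62 mm at 45 mm up, 74 mm at the rim, wall 4 mm (mouth 66 mm inside), inner floor 8 mm up; foot disc 58 mm across and 6 mm thick at the bottom; about 0.2 kg; origin at the centre of its underside, z towards its mouth
- jar_rim (a point): centre of the jar's mouth, 80 mm above the jar's origin
- stopper: the jar's clear glass stopper, loose, on its plug, 65 mm high: tapered plug 24 mm high (49 mm across at the bottom, 59 mm at its top), a flange 76 mm across, 7 mm thick, that rests on the jar's rim, then an upright round knob 26 mm across, 34 mm high; 0.12 kg; origin at the centre of the plug's underside, z towards the knob. Seated, its origin is 56 mm above the jar's
- ball0_center (a point): centre of a ball-shaped soap, 24 mm across, 12 g, that starts in the jar
- ball1_center (a point): centre of a ball-shaped soap, 24 mm across, 12 g, that starts in the jar
- ball2_center (a point): centre of a ball-shaped soap, 24 mm across, 12 g, that starts in the jar (may be absent)
- ball3_center (a point): centre of a ball-shaped soap, 24 mm across, 12 g, that starts in the jar (may be absent)
- bar0: small cream soap bar lying flat on the sill, 36 (x) x 62 (y) x 22 mm high, 50 g; origin at the centre of its underside (may be absent)
- bar1: small cream soap bar lying flat on the sill, 36 (x) x 62 (y) x 22 mm high, 50 g; origin at the centre of its underside (may be absent)
- bar2: small cream soap bar lying flat on the sill, 36 (x) x 62 (y) x 22 mm high, 50 g; origin at the centre of its underside (may be absent)
- hairclip: orange plastic hairclip, 85 mm long, bystander; origin at the centre of its underside
- scraper: stainless tongue scraper, a bent rod 130 mm long, bystander; origin near its middle
- spring_clip: chrome spring clip, 70 mm long, bystander; origin at the centre of its underside
Mind the look-alikes: they are no part of the job. What is shaped like the bar1 but purple is not meant. Leave any blue look-alike of the bar0 alone.

How it is judged:
By the outcome, as a careful person would: the job done as asked, in the order asked, and still so for the second after the job is handed in, with the robot touching nothing.
Of ball2, ball3 only 1 to 2 are there at a start; the rules pass over those that are not, and their reading is None.
Of bar0, bar1, bar2 only 2 to 3 are there at a start; the rules pass over those that are not, and their reading is None.
At some moment in a run one of stopper, bar0, bar1, bar2 may be knocked a few centimetres aside while the robot is not near it.
It also fails if it takes over 208 s, if anything falls off the work surface, if the arm or the gripper's body presses on something with over 40 N, if the wrist force passes 120 N, or if a joint passes its speed limit or range.

## Robot

A 7-joint arm with a two-finger parallel gripper is mounted at the origin on the work surface. World frame = base frame: x ahead of the robot, y to its left, z up, the work surface at z = 0. Lengths are in m, angles in rad, forces in N, time in s.
With the tool pointing down it reaches from about 0.4 to 0.85 m from the base axis. Payload 10.4 kg.
Tool frame: the origin (TCP) lies at the very end of the fingers, on their centre line; the grasp point (between the pads) lies 19 mm behind it; z points along the fingers, y is the line along which they close (so a half turn about z gives the same grasp; the last joint's range is limited). The gripper opens to 85 mm and grips with 20 to 120 N. Pads are 22 mm wide; open, the fingers measure 114 mm over their backs; the gripper's body (76 mm by 85 mm) begins 54 mm behind the grasp point. The pads swing forward as they close: fully open they stand 13 mm farther back than shut.
Start: joints at [1.288, 0.332, -0.065, 1.46, 0.022, 1.35, -0.088], TCP at [0.161, -0.604, 0.231] pointing down, gripper open.
Joint ranges: [-2.6, 2.6], [-0.5, 2.12], [-1.47, 1.34], [0.16, 2.42], [-1.27, 4.41], [0.06, 2.06], [-2.6, 2.6]. Speed limits (rad/s): [2.22, 2.22, 2.79, 2.79, 3.14, 3.14, 3.14].

## Interface

Orientations are given as a unit quaternion [x, y, z, w].
In Python, from workcell import * gives the robot as it stands. The module is installed in compiled form; this text tells all that it offers.
- The arm moves only by the tool carry_out, never from a script. Its argument "motion" is a list of rows, each an object with "xyz": the shift along the tool's x, y, z in m, a list of three; "angular": the turn, a rotation vector about the tool's x, y, z in degrees, a list of three. A call has 1 to 12 rows; each row is the pose to reach, as a shift and turn from the pose commanded when the call began, along the tool's axes at that moment; what a row does not reach only later rows make up. A row lasts 1/10 s, in which the tool goes at most 50 mm and 8.59 degrees, less where a joint would pass 70% of its speed; a pose out of reach is approached as far as the arm can. A call with a gripper value outside its range is refused whole. "hand" is the opening, from 0 (shut) to 1 (fully open), set as the call begins (left out, the last holds). The fingers move at their own pace and stop on an object; "grip_force" is the grip in N (left out, the last holds). Time passes only in rows, so rows that repeat a pose let the fingers close. It gives the time, the measured TCP pose, the force, the opening and the grip force at its end, in the units of the state.
- get_obs(): the state, without advancing time (a new reading comes with each control period).
- camera(name): name is "side" or "top" or "wrist"; returns a dict with "img" (480x640x3 uint8, red, green, blue), "fx", "fy", "cx", "cy" (pixels), "k1" (the pictures are not rectified: a ray, as slopes to the right and down, at radius r is drawn at 1 + k1 r^2 times it, then the intrinsics apply), "extrinsics" (4x4, takes a point from camera to world coordinates). Camera axes: x right, y up, looking along -z (the intrinsics and any distortion apply to the point x, -y, -z); pixel columns grow to the right and rows downward; lengths in m; the calibration is good to about 2 mm. A picture is of the moment at which its call begins. There is no depth.
- hand_in(): hands the job in; it is judged then, once.
The state is a dict: "clock": time; "joint_pos": joint angles; "joint_velocities": joint speeds; "tau": joint torques, N m; "position": TCP position; "ee_rot": TCP orientation; "ft_force": force on the tool from outside, world axes, zero at the start; "torque": the same for the moment, N m; "grip_width": opening from 0.0 (shut) to 1.0 (fully open); "grasp_force": force on a finger pad.
Only numpy, scipy, OpenCV 4.12 (cv2) and the standard library are available. Lean on these libraries where they do the work, as an engineer would, in place of code of your own. Each camera call takes 0.05 s, during which the arm holds its last target. There are 200 camera calls.

## Working session

There is one attempt and no reset: what is moved stays moved. The work goes in short steps, Python scripts to look and compute and a tool call to move; the robot and the scene stay as the last step left them, time stands still between calls to the robot, and variables do not carry over. Pictures are saved under pics/ and viewed, at most 14 in all, crops included, and the job is handed in when it is done.

Besides the shell and the picture viewer there is one more tool, called after "Request:" as name(argument=value, ...) on one line, values as JSON. carry_out: Moves the arm, as the interface text tells. Its arguments: {"type":"object","properties":{"motion":{"type":"array"},"hand":{"type":"number"},"grip_force":{"type":"number"}},"required":["motion"]}

```bash
mkdir -p pics; cat > h.py <<'E'
from workcell import *
import numpy as np, cv2
from scipy.spatial.transform import Rotation as R
def snap(n,f=None):
    c=camera(n)
    if f: cv2.imwrite('pics/'+f,c['img'][:,:,::-1])
    return c
def ray(c,u,v):
    x=(u-c['cx'])/c['fx'];y=(v-c['cy'])/c['fy'];r=np.hypot(x,y);s=r
    for _ in range(20): s=r/(1+c['k1']*s*s)
    k=s/r if r>0 else 1
    E=np.array(c['extrinsics']);d=E[:3,:3]@np.array([x*k,-y*k,-1.]);return E[:3,3],d/np.linalg.norm(d)
def onz(c,u,v,z):
    o,d=ray(c,u,v);return o+d*(z-o[2])/d[2]
def tri(c1,p1,c2,p2):
    o1,d1=ray(c1,*p1);o2,d2=ray(c2,*p2)
    t=np.linalg.lstsq(np.stack([d1,-d2],1),o2-o1,rcond=None)[0]
    a,b=o1+t[0]*d1,o2+t[1]*d2;return (a+b)/2,np.linalg.norm(a-b)
def proj(c,P):
    E=np.array(c['extrinsics']);q=E[:3,:3].T@(np.array(P)-E[:3,3]);x,y=q[0]/-q[2],-q[1]/-q[2]
    k=1+c['k1']*(x*x+y*y);return c['fx']*x*k+c['cx'],c['fy']*y*k+c['cy']
E
python3 - <<'E'
from h import *
np.set_printoptions(precision=3,suppress=True)
for n in ('top','side'):
    c=snap(n,n+'0.png');print(n,c['fx'],c['k1'],np.array(c['extrinsics']))
o=get_obs();print(o);print(R.from_quat(o['ee_rot']).as_matrix())
E
```

```text
top 506.86643931154634 -0.11954246740336422 [[-0.025  0.994 -0.105  0.433]
 [-1.    -0.025 -0.    -0.012]
 [-0.003  0.105  0.994  1.187]
 [ 0.     0.     0.     1.   ]]
side 564.0216613174301 -0.04980355612633262 [[ 0.944  0.214 -0.251  0.332]
 [-0.329  0.569 -0.753 -0.728]
 [-0.018  0.794  0.608  0.701]
 [ 0.     0.     0.     1.   ]]
{'clock': 0.1, 'joint_pos': array([ 1.288,  0.333, -0.065,  1.461,  0.022,  1.35 , -0.089]), 'joint_velocities': array([ 0.002, -0.   , -0.002, -0.001, -0.001,  0.   ,  0.   ]), 'tau': array([  0.002, -62.675,   0.05 , -39.243,   0.016,   0.007,   0.   ]), 'position': array([ 0.16 , -0.604,  0.231]), 'ee_rot': array([ 0.992,  0.13 , -0.   , -0.001]), 'ft_force': array([-0.693,  0.599,  0.21 ]), 'torque': array([ 0.001, -0.016,  0.02 ]), 'grasp_force': 0.0, 'grip_width': 1.001768842517655}
[[ 0.966  0.257 -0.   ]
 [ 0.257 -0.966  0.001]
 [-0.    -0.001 -1.   ]]
```

View pics/top0.png

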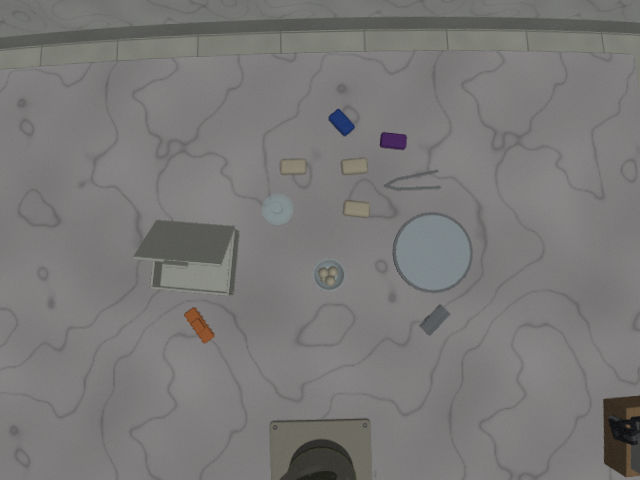

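View pics/side0.png

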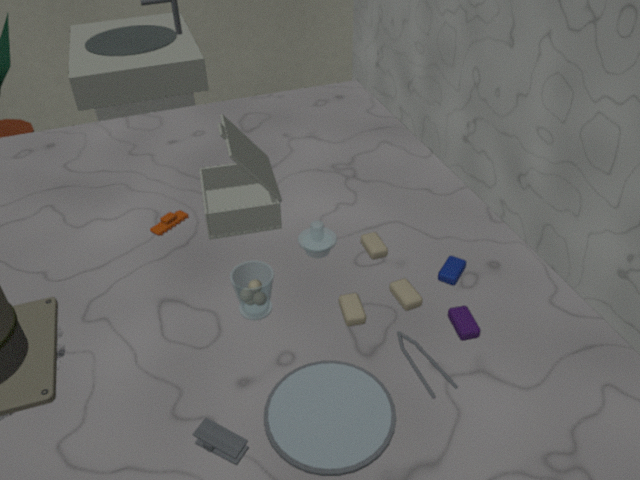

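Top view: cream bars at (293,167), (355,166), (357,209). Look-alikes: blue at (342,122) and purple at (393,141), both to be left alone. Stopper is at (278,209), jar with about 3 balls at (329,275), tray at (432,252), and box at about (195,258) with the flap ajar over it. Bystanders: hairclip (199,325), scraper (412,182), spring clip (435,320). The side view shows the same layout.

```bash
cat > meas.py <<'E'
from h import *
np.set_printoptions(precision=4,suppress=True)
def bars(c):
    h=cv2.cvtColor(c['img'],cv2.COLOR_RGB2HSV);m=cv2.inRange(h,(15,35,110),(35,255,255))
    out=[]
    for k in cv2.findContours(m,cv2.RETR_EXTERNAL,cv2.CHAIN_APPROX_NONE)[0]:
        if cv2.contourArea(k)>150:
            M=cv2.moments(k);p=(M['m10']/M['m00'],M['m01']/M['m00'])
            b=np.array([onz(c,*q,.022)[:2] for q in cv2.boxPoints(cv2.minAreaRect(k))])
            e=b[1]-b[0],b[2]-b[1];l=max(e,key=np.linalg.norm)
            out.append((p,onz(c,*p,.017),np.sort([np.linalg.norm(x) for x in e]),np.degrees(np.arctan2(l[1],l[0]))%180))
    return out
E
python3 - <<'E'
from meas import *
t=snap('top');s=snap('side')
for b in bars(t): print('top',*b)
for b in bars(s): print('side',*b)
# crop montage x3
A=cv2.resize(t['img'][190:310,120:360],(720,360),interpolation=cv2.INTER_CUBIC)
B=cv2.resize(s['img'][100:330,180:430],(500,460),interpolation=cv2.INTER_CUBIC)
cv2.imwrite('pics/a.png',A[:,:,::-1]);cv2.imwrite('pics/b.png',cv2.resize(s['img'][100:330,180:430],(650,598),interpolation=cv2.INTER_CUBIC)[:,:,::-1])
print('tray',onz(t,432,252,.008))
print('jar rim',onz(t,329.5,275,.08),'stop',onz(t,278,209,.027))
E
```

```text
top (356.5951612903226, 208.56720430107526) [ 0.5991 -0.0985  0.017 ] [0.0336 0.0577] 84.73359273305455
top (293.0155163188871, 166.3852327447833) [0.7033 0.0479 0.017 ] [0.0336 0.0565] 88.42066916113097
top (354.4983606557377, 165.9158469945355) [ 0.7008 -0.097   0.017 ] [0.0338 0.0578] 94.2142043646007
side (351.47008547008545, 306.6021756021756) [ 0.5974 -0.0984  0.017 ] [0.0359 0.0641] 79.73894302023547
side (405.3144963144963, 291.3288288288288) [ 0.6995 -0.0964  0.017 ] [0.0382 0.0669] 93.19714235102595
side (373.34254461715597, 242.7432354634427) [0.7018 0.0481 0.017 ] [0.0382 0.0692] 87.89697335956059
tray [ 0.4936 -0.2726  0.008 ]
jar rim [ 0.4458 -0.0301  0.08  ] stop [0.6014 0.084  0.027 ]
```

View pics/a.png

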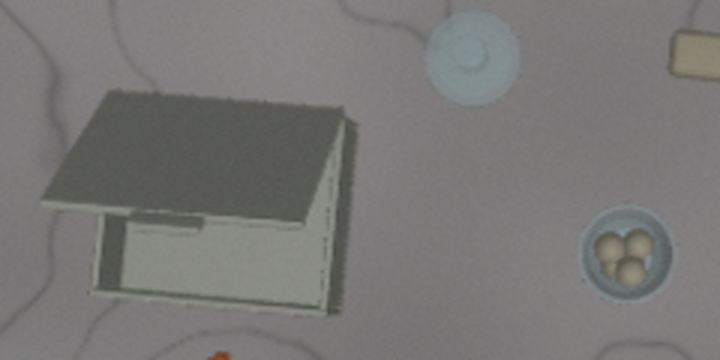

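View pics/b.png

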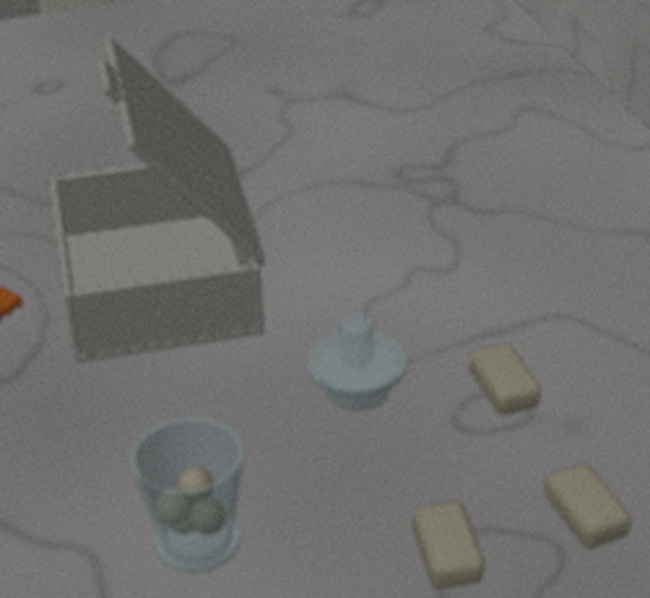

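Crops: the box's front rim is at y 288–293 and its right rear top corner (hinge end) at (235,226) in the top picture. The jar holds at least three balls. The stopper stands upright on its plug with the knob up, and the three cream bars are the right ones.

```bash
python3 - <<'E'
from meas import *
t=snap('top');s=snap('side')
T=lambda u,v,z:onz(t,120+u/3,190+v/3,z)
S=lambda u,v,z:onz(s,180+u/2.6,100+v/2.6,z)
print('FL',T(94,292,.065),S(54,180,.065))
print('FR',T(328,309,.065),S(68,297,.065))
print('RR',T(345,112,.065),S(262,264,.065))
print('hinge L', T(108,92,.066))
print('botFR',T(338,315,0),S(80,358,0),'botRR',S(262,332,0),T(356,122,0))
for nm,a,b in(('flapFL',(42,205),(110,38)),('flapFR',(303,221),(133,147)),('flapRR',(345,108),(262,262))):
    print(nm,tri(t,(120+a[0]/3,190+a[1]/3),s,(180+b[0]/2.6,100+b[1]/2.6)))
print('jar side rim c',S(189,462,.08),'base',S(199,545,.006),T(627,253,.08))
print('stop knob',tri(t,(120+470/3,190+52/3),s,(180+357/2.6,100+322/2.6)),'flange',T(473,57,.03),S(357,361,.031))
E
```

```text
FL [0.427  0.3682 0.065 ] [0.4265 0.3623 0.065 ]
FR [0.4114 0.192  0.065 ] [0.4074 0.1891 0.065 ]
RR [0.557  0.1779 0.065 ] [0.556  0.1793 0.065 ]
hinge L [0.5766 0.3579 0.066 ]
botFR [0.4053 0.196  0.    ] [0.4093 0.1978 0.    ] botRR [0.5522 0.1801 0.    ] [0.5561 0.1802 0.    ]
flapFL (array([0.4877, 0.364 , 0.1836]), np.float64(0.0027893192402009383))
flapFR (array([0.471 , 0.187 , 0.1816]), np.float64(0.002203549418863083))
flapRR (array([0.5577, 0.1777, 0.0679]), np.float64(0.003969059873122385))
jar side rim c [ 0.4457 -0.0385  0.08  ] base [ 0.4457 -0.0385  0.006 ] [ 0.4472 -0.029   0.08  ]
stop knob (array([0.6   , 0.0838, 0.0645]), np.float64(0.0003871506081089442)) flange [0.6009 0.0846 0.03  ] [0.5984 0.0809 0.031 ]
```

```bash
cat > plan.py <<'E'
from h import *
np.set_printoptions(precision=4,suppress=True)
def down(psi):
    c,s=np.cos(np.radians(psi)),np.sin(np.radians(psi));return np.array([[c,s,0],[s,-c,0],[0,0,-1.]])
def plan(wps,p0=None,R0=None):
    """wps: (xyz, Rot or None); prints shift/turn from present pose"""
    o=get_obs();p=np.array(o['position']) if p0 is None else p0
    Q=R.from_quat(o['ee_rot']).as_matrix() if R0 is None else R0
    print('t',round(float(o['clock']),2),'p',p,'psi',np.round(np.degrees(np.arctan2(Q[1,0],Q[0,0])),2),'z',Q[:,2],'q',np.array(o['joint_pos']),'w',round(float(o['grip_width']),3))
    prev=p;pr=Q
    for x,Rt in wps:
        Rt=Q if Rt is None else Rt
        print((Q.T@(np.array(x)-p)).round(4).tolist(),R.from_matrix(Q.T@Rt).as_rotvec(degrees=True).round(2).tolist(),'rows %.1f'%max(np.linalg.norm(np.array(x)-prev)/.05,np.degrees(R.from_matrix(pr.T@Rt).magnitude())/8.59))
        prev=np.array(x);pr=Rt
E
python3 -c "
from plan import *
plan([((.5,-.35,.3),down(5)),((.6,0,.3),down(0)),((.42,.281,.3),down(-5.5)),((.42,.281,.175),down(-5.5))],)"
```

```text
t 0.3 p [ 0.1606 -0.6039  0.2311] psi 14.89 z [-0.0001  0.0004 -1.    ] q [ 1.2884  0.3324 -0.0647  1.4604  0.0216  1.3499 -0.0885] w 1.0
[0.3933, -0.1582, -0.0689] [-0.02, 0.0, 9.89] rows 8.6
[0.5799, -0.4708, -0.0687] [-0.02, 0.0, 14.89] rows 7.3
[0.4781, -0.7886, -0.0686] [-0.02, 0.0, 20.39] rows 6.7
[0.4781, -0.7885, 0.0564] [-0.02, 0.0, 20.39] rows 2.5
```

Request:
carry_out(motion=[{"xyz": [0.393,-0.158,-0.069],"angular": [0,0,9.9]},{"xyz": [0.393,-0.158,-0.069],"angular": [0,0,9.9]},{"xyz": [0.393,-0.158,-0.069],"angular": [0,0,9.9]},{"xyz": [0.393,-0.158,-0.069],"angular": [0,0,9.9]},{"xyz": [0.393,-0.158,-0.069],"angular": [0,0,9.9]},{"xyz": [0.393,-0.158,-0.069],"angular": [0,0,9.9]},{"xyz": [0.393,-0.158,-0.069],"angular": [0,0,9.9]},{"xyz": [0.393,-0.158,-0.069],"angular": [0,0,9.9]},{"xyz": [0.393,-0.158,-0.069],"angular": [0,0,9.9]},{"xyz": [0.393,-0.158,-0.069],"angular": [0,0,9.9]},{"xyz": [0.393,-0.158,-0.069],"angular": [0,0,9.9]}], hand=0)

```text
clock: 1.4
position: [0.4999, -0.3502, 0.3001]
ee_rot: [0.999, 0.044, -0.0, 0.0]
ft_force: [-0.8, -0.3, -0.7]
grip_width: -0.001
grasp_force: 0.0
```

```bash
python3 -c "
from plan import *
plan([((.6,0,.3),down(0)),((.42,.281,.3),down(-5.5)),((.42,.281,.175),down(-5.5))],)"
```

```text
t 1.4 p [ 0.4999 -0.3502  0.3001] psi 5.05 z [-0.0004 -0.0001 -1.    ] q [ 0.7618  0.2903 -0.2877  1.3799  0.0819  1.4834 -1.0042] w -0.001
[0.1305, -0.34, 0.0] [0.0, 0.02, 5.05] rows 7.3
[-0.024, -0.6357, 0.0001] [0.0, 0.02, 10.55] rows 6.7
[-0.024, -0.6357, 0.1251] [0.0, 0.02, 10.55] rows 2.5
```

```bash
python3 -c "
from plan import *
plan([((.6,0,.3),down(45)),((.42,.281,.3),down(84.5)),((.42,.281,.175),down(84.5))],)"
```

```text
t 1.4 p [ 0.4999 -0.3502  0.3001] psi 5.05 z [-0.0004 -0.0001 -1.    ] q [ 0.7618  0.2903 -0.2877  1.3799  0.0819  1.4834 -1.0042] w -0.001
[0.1305, -0.34, 0.0] [-0.01, 0.02, -39.95] rows 7.3
[-0.024, -0.6357, 0.0001] [-0.02, 0.02, -79.45] rows 6.7
[-0.024, -0.6357, 0.1251] [-0.02, 0.02, -79.45] rows 2.5
```

Request:
carry_out(motion=[{"xyz": [0.131,-0.34,0.0],"angular": [0,0,-40]},{"xyz": [0.131,-0.34,0.0],"angular": [0,0,-40]},{"xyz": [0.131,-0.34,0.0],"angular": [0,0,-40]},{"xyz": [0.131,-0.34,0.0],"angular": [0,0,-40]},{"xyz": [0.131,-0.34,0.0],"angular": [0,0,-40]},{"xyz": [-0.024,-0.636,0.0],"angular": [0,0,-79.5]},{"xyz": [-0.024,-0.636,0.0],"angular": [0,0,-79.5]},{"xyz": [-0.024,-0.636,0.0],"angular": [0,0,-79.5]},{"xyz": [-0.024,-0.636,0.0],"angular": [0,0,-79.5]},{"xyz": [-0.024,-0.636,0.0],"angular": [0,0,-79.5]},{"xyz": [-0.024,-0.636,0.0],"angular": [0,0,-79.5]},{"xyz": [-0.024,-0.636,0.0],"angular": [0,0,-79.5]}])

```text
clock: 2.6
position: [0.4445, 0.2167, 0.3003]
ee_rot: [0.741, 0.671, -0.0, 0.001]
ft_force: [1.7, 1.0, -0.4]
grip_width: -0.0
grasp_force: 0.0
```

```bash
python3 -c "
from plan import *
plan([((.42,.281,.25),down(84.5)),((.42,.281,.175),down(84.5)),((.65,.259,.175),down(84.5)),((.65,.259,.3),down(84.5))],)"
```

```text
t 2.6 p [0.4445 0.2167 0.3003] psi 84.29 z [ 0.001  -0.0014 -1.    ] q [ 0.2633  0.0697 -0.8377  1.6493  0.0539  1.4457 -0.6796] w -0.0
[0.0616, -0.0308, 0.0502] [0.06, 0.08, -0.21] rows 1.7
[0.0617, -0.0309, 0.1252] [0.06, 0.08, -0.21] rows 1.5
[0.0627, 0.2001, 0.1254] [0.06, 0.08, -0.21] rows 4.6
[0.0626, 0.2003, 0.0004] [0.06, 0.08, -0.21] rows 2.5
```

Request:
carry_out(motion=[{"xyz": [0.062,-0.031,0.05],"angular": [0,0,0]},{"xyz": [0.062,-0.031,0.05],"angular": [0,0,0]},{"xyz": [0.062,-0.031,0.05],"angular": [0,0,0]},{"xyz": [0.062,-0.031,0.05],"angular": [0,0,0]},{"xyz": [0.062,-0.031,0.125],"angular": [0,0,0]},{"xyz": [0.062,-0.031,0.125],"angular": [0,0,0]},{"xyz": [0.062,-0.031,0.125],"angular": [0,0,0]}])

```text
clock: 3.3
position: [0.4202, 0.2784, 0.1729]
ee_rot: [0.742, 0.671, -0.002, -0.0]
ft_force: [-0.5, -0.4, 0.5]
grip_width: -0.002
grasp_force: 0.0
```

Request:
carry_out(motion=[{"xyz": [0,0.02,0],"angular": [0,0,0]},{"xyz": [0,0.04,0],"angular": [0,0,0]},{"xyz": [0,0.06,0],"angular": [0,0,0]},{"xyz": [0,0.08,0],"angular": [0,0,0]},{"xyz": [0,0.1,0],"angular": [0,0,0]},{"xyz": [0,0.12,0],"angular": [0,0,0]},{"xyz": [0,0.14,0],"angular": [0,0,0]},{"xyz": [0,0.16,0],"angular": [0,0,0]},{"xyz": [0,0.175,0],"angular": [0,0,0]},{"xyz": [0,0.19,0],"angular": [0,0,0]},{"xyz": [0,0.205,0],"angular": [0,0,0]}])

```text
clock: 4.4
position: [0.6265, 0.2598, 0.1778]
ee_rot: [0.741, 0.671, 0.001, 0.001]
ft_force: [0.5, -0.1, -0.2]
grip_width: -0.002
grasp_force: 0.0
```

```bash
python3 -c "
from plan import *
plan([])
snap('side','s1.png')"
```

```text
t 4.4 p [0.6265 0.2598 0.1778] psi 84.29 z [ 0.0024  0.0001 -1.    ] q [ 0.0398  0.5859 -0.7453  1.3439  0.3951  1.3588 -0.802 ] w -0.002
```

View pics/s1.png

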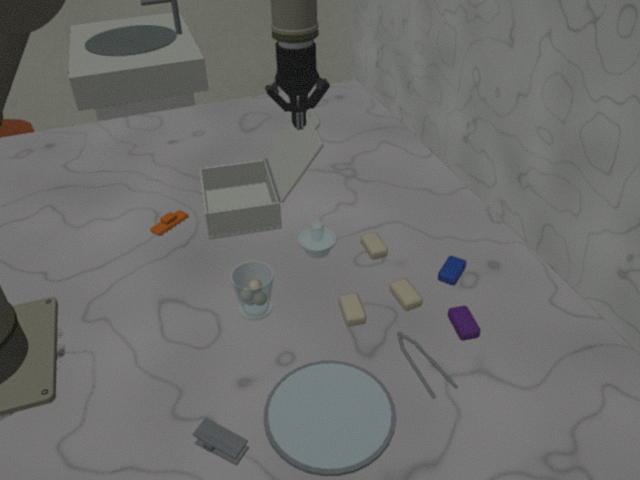

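The flap now leans back behind the box, apparently at its end stop, and nothing else moved. Next, the bars.

```bash
python3 -c "
from plan import *
plan([((.62,.26,.26),down(88)),((.7025,.048,.15),down(88)),((.7025,.048,.009),down(88))])"
```

```text
t 4.45 p [0.6285 0.2586 0.1774] psi 84.19 z [ 0.0032 -0.0003 -1.    ] q [ 0.0399  0.5884 -0.7434  1.3408  0.3965  1.3588 -0.8013] w 0.004
[0.0005, -0.0084, -0.0826] [0.18, 0.0, -3.81] rows 1.7
[-0.2021, 0.0948, 0.0277] [0.18, 0.0, -3.81] rows 5.1
[-0.2021, 0.0944, 0.1687] [0.18, 0.0, -3.81] rows 2.8
```

Request:
carry_out(motion=[{"xyz": [0,-0.008,-0.082],"angular": [0,0,-3.8]},{"xyz": [0,-0.008,-0.082],"angular": [0,0,-3.8]},{"xyz": [0,-0.008,-0.082],"angular": [0,0,-3.8]},{"xyz": [-0.202,0.095,0.028],"angular": [0.2,0,-3.8]},{"xyz": [-0.202,0.095,0.028],"angular": [0.2,0,-3.8]},{"xyz": [-0.202,0.095,0.028],"angular": [0.2,0,-3.8]},{"xyz": [-0.202,0.095,0.028],"angular": [0.2,0,-3.8]},{"xyz": [-0.202,0.095,0.028],"angular": [0.2,0,-3.8]},{"xyz": [-0.202,0.095,0.028],"angular": [0.2,0,-3.8]},{"xyz": [-0.202,0.095,0.028],"angular": [0.2,0,-3.8]},{"xyz": [-0.202,0.095,0.028],"angular": [0.2,0,-3.8]}], hand=0.7, grip_force=30)

```text
clock: 5.55
position: [0.6993, 0.0526, 0.1487]
ee_rot: [0.718, 0.697, -0.0, -0.001]
ft_force: [-0.5, 0.5, 0.6]
grip_width: 0.7
grasp_force: 0.0
```

```bash
python3 -c "
from meas import *
from plan import *
c=snap('top');print(*bars(c),sep='\n')
plan([((.7025,.048,.06),down(88)),((.7025,.048,.009),down(88)),((.7025,.048,.2),down(88))])
snap('wrist','w1.png')"
```

```text
((355.0439932318105, 165.76311336717427), array([ 0.7011, -0.0983,  0.017 ]), array([0.0344, 0.0575]), np.float64(94.4904024267016))
t 5.6 p [0.6993 0.0533 0.1488] psi 88.36 z [-0.0019  0.001  -1.    ] q [ 0.3096  0.6491 -0.6986  1.3008  0.4097  1.3364 -0.4098] w 0.702
[-0.0053, 0.0036, 0.0888] [-0.11, -0.05, 0.36] rows 1.8
[-0.0053, 0.0037, 0.1398] [-0.11, -0.05, 0.36] rows 1.0
[-0.0051, 0.0033, -0.0512] [-0.11, -0.05, 0.36] rows 3.8
```

View pics/w1.png

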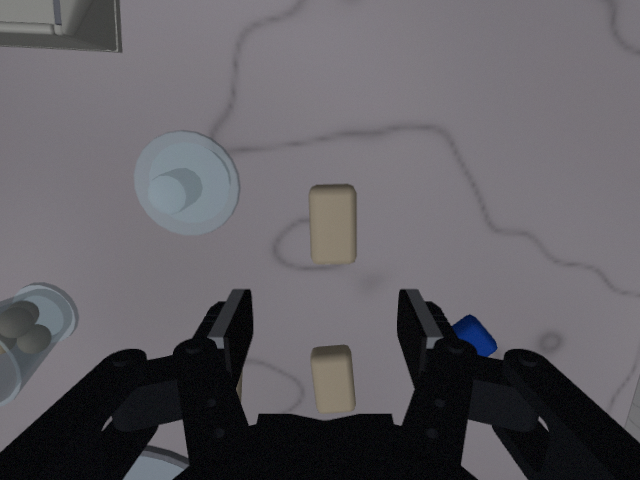

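Wrist view: cream bar A is at (332,224), centred between the fingers, and the stopper, jar and blue look-alike are clear of the path.

```bash
python3 -c "
from meas import *
from plan import *
c=snap('wrist');print(*bars(c),sep='\n')
plan([])"
```

```text
((331.8128002900915, 385.4800108784335), array([ 0.7013, -0.0977,  0.017 ]), array([0.0308, 0.0583]), np.float64(95.46897420188468))
((331.21029727591275, 227.1476206623714), array([0.7042, 0.0484, 0.017 ]), array([0.0312, 0.0571]), np.float64(91.14586762342448))
t 5.7 p [0.6992 0.0534 0.1486] psi 88.39 z [-0.0021  0.0006 -1.    ] q [ 0.3091  0.6493 -0.6984  1.301   0.41    1.3362 -0.4098] w 0.698
```

Request:
carry_out(motion=[{"xyz": [-0.005,0.003,0.045],"angular": [0,0,0]},{"xyz": [-0.005,0.003,0.089],"angular": [0,0,0]},{"xyz": [-0.005,0.003,0.12],"angular": [0,0,0]},{"xyz": [-0.005,0.003,0.14],"angular": [0,0,0]},{"xyz": [-0.005,0.003,0.14],"angular": [0,0,0]},{"xyz": [-0.005,0.003,0.14],"angular": [0,0,0]}])

```text
clock: 6.3
position: [0.7024, 0.0475, 0.0089]
ee_rot: [0.717, 0.697, -0.0, -0.001]
ft_force: [0.6, 0.5, 0.7]
grip_width: 0.7
grasp_force: 0.0
```

Request:
carry_out(motion=[{"xyz": [0,0,0],"angular": [0,0,0]},{"xyz": [0,0,0],"angular": [0,0,0]},{"xyz": [0,0,0],"angular": [0,0,0]},{"xyz": [0,0,0],"angular": [0,0,0]},{"xyz": [0,0,0],"angular": [0,0,0]}], hand=0.2)

```text
clock: 6.8
position: [0.703, 0.0471, 0.0097]
ee_rot: [0.718, 0.696, 0.0, -0.0]
ft_force: [-1.6, 0.5, 6.5]
grip_width: 0.413
grasp_force: 31.0
```

Request:
carry_out(motion=[{"xyz": [0,0,-0.04],"angular": [0,0,0]},{"xyz": [0,0,-0.08],"angular": [0,0,0]},{"xyz": [0,0,-0.12],"angular": [0,0,0]},{"xyz": [0,0,-0.15],"angular": [0,0,0]},{"xyz": [0,0,-0.15],"angular": [0,0,0]},{"xyz": [0,0,-0.15],"angular": [0,0,0]}])

```text
clock: 7.4
position: [0.7025, 0.0468, 0.1585]
ee_rot: [0.718, 0.696, -0.001, -0.0]
ft_force: [-0.6, -0.5, -1.6]
grip_width: 0.412
grasp_force: 30.4
```

```bash
python3 -c "
from plan import *
B=np.array([.492,.273]);X=np.array([.995,-.096]);Y=np.array([.096,.995])
q=B-.025*X-.048*Y;print(q)
plan([((*q,.16),down(84.5)),((*q,.035),down(84.5))])"
```

```text
[0.4625 0.2276]
t 7.4 p [0.7025 0.0468 0.1585] psi 88.28 z [-0.0015 -0.     -1.    ] q [ 0.3142  0.6472 -0.6981  1.2814  0.4076  1.3554 -0.3983] w 0.412
[0.1735, -0.2453, -0.0012] [-0.08, 0.01, 3.78] rows 6.0
[0.1736, -0.2451, 0.1238] [-0.08, 0.01, 3.78] rows 2.5
```

```bash
python3 -c "
from plan import *
q=(.4625,.2276)
plan([((.48,.11,.22),down(84.5)),((*q,.16),down(84.5)),((*q,.03),down(84.5))])"
```

```text
t 7.4 p [0.7025 0.0468 0.1585] psi 88.28 z [-0.0015 -0.     -1.    ] q [ 0.3142  0.6472 -0.6981  1.2814  0.4076  1.3554 -0.3983] w 0.412
[0.0565, -0.2244, -0.0612] [-0.08, 0.01, 3.78] rows 4.8
[0.1735, -0.2453, -0.0012] [-0.08, 0.01, 3.78] rows 2.7
[0.1735, -0.2451, 0.1288] [-0.08, 0.01, 3.78] rows 2.6
```

Request:
carry_out(motion=[{"xyz": [0.056,-0.224,-0.061],"angular": [0,0,3.8]},{"xyz": [0.056,-0.224,-0.061],"angular": [0,0,3.8]},{"xyz": [0.056,-0.224,-0.061],"angular": [0,0,3.8]},{"xyz": [0.056,-0.224,-0.061],"angular": [0,0,3.8]},{"xyz": [0.056,-0.224,-0.061],"angular": [0,0,3.8]},{"xyz": [0.173,-0.245,-0.001],"angular": [0,0,3.8]},{"xyz": [0.173,-0.245,-0.001],"angular": [0,0,3.8]},{"xyz": [0.173,-0.245,-0.001],"angular": [0,0,3.8]},{"xyz": [0.173,-0.245,-0.001],"angular": [0,0,3.8]},{"xyz": [0.173,-0.245,-0.001],"angular": [0,0,3.8]}])

```text
clock: 8.4
position: [0.4615, 0.2271, 0.158]
ee_rot: [0.74, 0.673, -0.002, -0.002]
ft_force: [1.1, -0.1, -0.9]
grip_width: 0.409
grasp_force: 30.4
```

Request:
carry_out(motion=[{"xyz": [0,0,0.04],"angular": [0,0,0]},{"xyz": [0,0,0.08],"angular": [0,0,0]},{"xyz": [0,0,0.11],"angular": [0,0,0]},{"xyz": [0,0,0.13],"angular": [0,0,0]},{"xyz": [0,0,0.13],"angular": [0,0,0]},{"xyz": [0,0,0.13],"angular": [0,0,0]}])

```text
clock: 9.0
position: [0.4624, 0.2262, 0.0297]
ee_rot: [0.741, 0.672, -0.001, -0.001]
ft_force: [0.0, -0.5, 0.1]
grip_width: 0.413
grasp_force: 30.4
```

Request:
carry_out(motion=[{"xyz": [0,0,0],"angular": [0,0,0]},{"xyz": [0,0,0],"angular": [0,0,0]},{"xyz": [0,0,0],"angular": [0,0,0]},{"xyz": [0,0,-0.04],"angular": [0,0,0]},{"xyz": [0,0,-0.09],"angular": [0,0,0]},{"xyz": [0,0,-0.14],"angular": [0,0,0]},{"xyz": [0,0,-0.18],"angular": [0,0,0]},{"xyz": [0,0,-0.18],"angular": [0,0,0]},{"xyz": [0,0,-0.18],"angular": [0,0,0]}], hand=0.53)

```text
clock: 9.9
position: [0.463, 0.227, 0.2101]
ee_rot: [0.74, 0.672, -0.0, -0.0]
ft_force: [-0.3, 0.2, -1.3]
grip_width: 0.531
grasp_force: 0.0
```

```bash
python3 -c "
from plan import *
from meas import bars
print(*bars(snap('top')),sep='\n')
plan([((.598,-.0985,.15),down(84)),((.598,-.0985,.012),down(84))])"
```

```text
((215.99166666666667, 270.7577777777778), array([0.4623, 0.2313, 0.017 ]), array([0.0322, 0.056 ]), np.float64(88.76409362188504))
((356.4981968057702, 208.5306543019062), array([ 0.5992, -0.0982,  0.017 ]), array([0.0344, 0.0577]), np.float64(81.3830201401492))
((354.3333333333333, 165.9856), array([ 0.7006, -0.0966,  0.017 ]), array([0.0341, 0.0584]), np.float64(94.48998791896393))
t 9.95 p [0.4624 0.2267 0.2089] psi 84.47 z [-0.0033 -0.0005 -1.    ] q [ 0.3072  0.2159 -0.9468  1.7383  0.1807  1.2833 -0.7772] w 0.53
[-0.3106, 0.1665, 0.0586] [-0.18, 0.05, 0.47] rows 7.1
[-0.3104, 0.1669, 0.1966] [-0.18, 0.05, 0.47] rows 2.8
```

Request:
carry_out(motion=[{"xyz": [-0.31,0.167,0.059],"angular": [-0.2,0,0]},{"xyz": [-0.31,0.167,0.059],"angular": [-0.2,0,0]},{"xyz": [-0.31,0.167,0.059],"angular": [-0.2,0,0]},{"xyz": [-0.31,0.167,0.059],"angular": [-0.2,0,0]},{"xyz": [-0.31,0.167,0.059],"angular": [-0.2,0,0]},{"xyz": [-0.31,0.167,0.059],"angular": [-0.2,0,0]},{"xyz": [-0.31,0.167,0.059],"angular": [-0.2,0,0]},{"xyz": [-0.31,0.167,0.059],"angular": [-0.2,0,0]},{"xyz": [-0.31,0.167,0.059],"angular": [-0.2,0,0]},{"xyz": [-0.31,0.167,0.059],"angular": [-0.2,0,0]}], hand=0.7)

```text
clock: 10.95
position: [0.5981, -0.0957, 0.1488]
ee_rot: [0.74, 0.673, -0.0, -0.001]
ft_force: [0.4, 0.7, -0.3]
grip_width: 0.697
grasp_force: 0.0
```

Request:
carry_out(motion=[{"xyz": [0,0,0.045],"angular": [0,0,0]},{"xyz": [0,0,0.09],"angular": [0,0,0]},{"xyz": [0,0,0.12],"angular": [0,0,0]},{"xyz": [0,0,0.138],"angular": [0,0,0]},{"xyz": [0,0,0.138],"angular": [0,0,0]},{"xyz": [0,0,0.138],"angular": [0,0,0]}])

```text
clock: 11.55
position: [0.5996, -0.0967, 0.013]
ee_rot: [0.74, 0.673, 0.001, 0.001]
ft_force: [1.2, 0.1, 0.2]
grip_width: 0.705
grasp_force: 0.0
```

Request:
carry_out(motion=[{"xyz": [0,0,0],"angular": [0,0,0]},{"xyz": [0,0,0],"angular": [0,0,0]},{"xyz": [0,0,0],"angular": [0,0,0]},{"xyz": [0,0,0],"angular": [0,0,0]},{"xyz": [0,0,0],"angular": [0,0,0]}], hand=0.2)

```text
clock: 12.05
position: [0.6, -0.0976, 0.0137]
ee_rot: [0.74, 0.672, 0.001, 0.001]
ft_force: [-2.7, 1.8, 8.3]
grip_width: 0.417
grasp_force: 29.5
```

Request:
carry_out(motion=[{"xyz": [0,0,-0.04],"angular": [0,0,0]},{"xyz": [0,0,-0.09],"angular": [0,0,0]},{"xyz": [0,0,-0.14],"angular": [0,0,0]},{"xyz": [0,0,-0.18],"angular": [0,0,0]},{"xyz": [0,0,-0.18],"angular": [0,0,0]},{"xyz": [0,0,-0.18],"angular": [0,0,0]}])

```text
clock: 12.65
position: [0.5993, -0.0977, 0.1931]
ee_rot: [0.74, 0.672, 0.001, 0.001]
ft_force: [0.3, -0.4, -1.1]
grip_width: 0.41
grasp_force: 30.7
```

```bash
python3 -c "
from plan import *
B=np.array([.492,.273]);X=np.array([.995,-.096]);Y=np.array([.096,.995])
q=B-.025*X+.05*Y;print(q)
plan([((*q,.2),down(84.5)),((*q,.032),down(84.5))])"
```

```text
[0.4719 0.3252]
t 12.65 p [ 0.5993 -0.0977  0.1931] psi 84.47 z [ 0.0026 -0.0013 -1.    ] q [ 0.6556  0.4065 -0.7319  1.5348  0.2789  1.3044 -0.2053] w 0.41
[0.4086, -0.1675, -0.0078] [0.16, 0.06, -0.03] rows 8.8
[0.4088, -0.1679, 0.1602] [0.16, 0.06, -0.03] rows 3.4
```

Request:
carry_out(motion=[{"xyz": [0.409,-0.168,-0.008],"angular": [0.2,0,0]},{"xyz": [0.409,-0.168,-0.008],"angular": [0.2,0,0]},{"xyz": [0.409,-0.168,-0.008],"angular": [0.2,0,0]},{"xyz": [0.409,-0.168,-0.008],"angular": [0.2,0,0]},{"xyz": [0.409,-0.168,-0.008],"angular": [0.2,0,0]},{"xyz": [0.409,-0.168,-0.008],"angular": [0.2,0,0]},{"xyz": [0.409,-0.168,-0.008],"angular": [0.2,0,0]},{"xyz": [0.409,-0.168,-0.008],"angular": [0.2,0,0]},{"xyz": [0.409,-0.168,-0.008],"angular": [0.2,0,0]},{"xyz": [0.409,-0.168,-0.008],"angular": [0.2,0,0]},{"xyz": [0.409,-0.168,-0.008],"angular": [0.2,0,0]},{"xyz": [0.409,-0.168,-0.008],"angular": [0.2,0,0]}])

```text
clock: 13.85
position: [0.4712, 0.3243, 0.1985]
ee_rot: [0.741, 0.672, -0.002, -0.001]
ft_force: [0.3, 0.0, -0.6]
grip_width: 0.408
grasp_force: 30.7
```

Request:
carry_out(motion=[{"xyz": [0,0,0.045],"angular": [0,0,0]},{"xyz": [0,0,0.09],"angular": [0,0,0]},{"xyz": [0,0,0.13],"angular": [0,0,0]},{"xyz": [0,0,0.168],"angular": [0,0,0]},{"xyz": [0,0,0.168],"angular": [0,0,0]},{"xyz": [0,0,0.168],"angular": [0,0,0]}])

```text
clock: 14.45
position: [0.4708, 0.3248, 0.0321]
ee_rot: [0.741, 0.672, -0.002, -0.001]
ft_force: [0.0, 0.6, -0.0]
grip_width: 0.409
grasp_force: 30.7
```

Request:
carry_out(motion=[{"xyz": [0,0,0],"angular": [0,0,0]},{"xyz": [0,0,0],"angular": [0,0,0]},{"xyz": [0,0,0],"angular": [0,0,0]},{"xyz": [0,0,-0.04],"angular": [0,0,0]},{"xyz": [0,0,-0.09],"angular": [0,0,0]},{"xyz": [0,0,-0.14],"angular": [0,0,0]},{"xyz": [0,0,-0.18],"angular": [0,0,0]},{"xyz": [0,0,-0.18],"angular": [0,0,0]},{"xyz": [0,0,-0.18],"angular": [0,0,0]}], hand=0.53)

```text
clock: 15.35
position: [0.4713, 0.3259, 0.2127]
ee_rot: [0.74, 0.672, -0.0, -0.001]
ft_force: [0.4, -0.5, -0.4]
grip_width: 0.531
grasp_force: 0.0
```

```bash
python3 -c "
from plan import *
from meas import bars
print(*bars(snap('top')),sep='\n')
plan([((.599,0,.2),down(94)),((.7005,-.097,.15),down(94)),((.7005,-.097,.013),down(94))])"
```

```text
((215.89353400222964, 270.77034559643255), array([0.4623, 0.2315, 0.017 ]), array([0.0322, 0.056 ]), np.float64(88.76409362188504))
((175.45580404685836, 267.84345047923324), array([0.471 , 0.3269, 0.017 ]), array([0.033 , 0.0598]), np.float64(82.62622856937018))
((354.33808016877634, 165.8823839662447), array([ 0.7009, -0.0966,  0.017 ]), array([0.0347, 0.0582]), np.float64(93.96378029646823))
t 15.4 p [0.4708 0.3254 0.2113] psi 84.48 z [-0.0031 -0.0004 -1.    ] q [ 0.0691  0.3692 -0.9321  1.5925  0.3004  1.3355 -0.9985] w 0.527
[-0.3115, 0.1589, 0.0111] [-0.18, 0.02, -9.52] rows 7.0
[-0.3983, 0.2694, 0.0608] [-0.18, 0.02, -9.52] rows 3.0
[-0.3982, 0.2699, 0.1978] [-0.18, 0.02, -9.52] rows 2.7
```

Request:
carry_out(motion=[{"xyz": [-0.311,0.159,0.011],"angular": [-0.2,0,-9.5]},{"xyz": [-0.311,0.159,0.011],"angular": [-0.2,0,-9.5]},{"xyz": [-0.311,0.159,0.011],"angular": [-0.2,0,-9.5]},{"xyz": [-0.311,0.159,0.011],"angular": [-0.2,0,-9.5]},{"xyz": [-0.311,0.159,0.011],"angular": [-0.2,0,-9.5]},{"xyz": [-0.311,0.159,0.011],"angular": [-0.2,0,-9.5]},{"xyz": [-0.311,0.159,0.011],"angular": [-0.2,0,-9.5]},{"xyz": [-0.398,0.269,0.061],"angular": [-0.2,0,-9.5]},{"xyz": [-0.398,0.269,0.061],"angular": [-0.2,0,-9.5]},{"xyz": [-0.398,0.269,0.061],"angular": [-0.2,0,-9.5]},{"xyz": [-0.398,0.269,0.061],"angular": [-0.2,0,-9.5]},{"xyz": [-0.398,0.269,0.061],"angular": [-0.2,0,-9.5]}], hand=0.7)

```text
clock: 16.6
position: [0.6994, -0.0969, 0.1463]
ee_rot: [0.683, 0.731, -0.001, -0.002]
ft_force: [0.3, 0.6, -0.2]
grip_width: 0.7
grasp_force: 0.0
```

Request:
carry_out(motion=[{"xyz": [0,0,0.045],"angular": [0,0,0]},{"xyz": [0,0,0.09],"angular": [0,0,0]},{"xyz": [0,0,0.12],"angular": [0,0,0]},{"xyz": [0,0,0.136],"angular": [0,0,0]},{"xyz": [0,0,0.136],"angular": [0,0,0]},{"xyz": [0,0,0.136],"angular": [0,0,0]}])

```text
clock: 17.2
position: [0.701, -0.0956, 0.0155]
ee_rot: [0.682, 0.731, 0.001, 0.001]
ft_force: [0.4, -0.4, 0.8]
grip_width: 0.705
grasp_force: 0.0
```

Request:
carry_out(motion=[{"xyz": [0,0,0],"angular": [0,0,0]},{"xyz": [0,0,0],"angular": [0,0,0]},{"xyz": [0,0,0],"angular": [0,0,0]},{"xyz": [0,0,0],"angular": [0,0,0]},{"xyz": [0,0,0],"angular": [0,0,0]}], hand=0.2)

```text
clock: 17.7
position: [0.7014, -0.0962, 0.0161]
ee_rot: [0.682, 0.731, 0.001, 0.001]
ft_force: [-1.1, 0.5, 7.2]
grip_width: 0.406
grasp_force: 29.7
```

Request:
carry_out(motion=[{"xyz": [0,0,-0.04],"angular": [0,0,0]},{"xyz": [0,0,-0.09],"angular": [0,0,0]},{"xyz": [0,0,-0.14],"angular": [0,0,0]},{"xyz": [0,0,-0.19],"angular": [0,0,0]},{"xyz": [0,0,-0.19],"angular": [0,0,0]},{"xyz": [0,0,-0.19],"angular": [0,0,0]}])

```text
clock: 18.3
position: [0.701, -0.0962, 0.2061]
ee_rot: [0.682, 0.731, 0.001, 0.002]
ft_force: [-0.6, 1.0, -1.2]
grip_width: 0.412
grasp_force: 30.6
```

```bash
python3 -c "
from plan import *
B=np.array([.492,.273]);X=np.array([.995,-.096]);Y=np.array([.096,.995])
q=B+.025*X+.002*Y;print(q)
plan([((.5,.08,.24),down(84.5)),((*q,.2),down(84.5)),((*q,.032),down(84.5))])"
```

```text
[0.5171 0.2726]
t 18.3 p [ 0.701  -0.0962  0.2061] psi 93.99 z [ 0.0039 -0.0006 -1.    ] q [ 0.5274  0.6304 -0.7373  1.2138  0.4122  1.4402 -0.0912] w 0.412
[0.1897, -0.1881, -0.0347] [0.22, 0.03, 9.49] rows 5.4
[0.3807, -0.1579, 0.0052] [0.22, 0.03, 9.49] rows 3.9
[0.3808, -0.1585, 0.1732] [0.22, 0.03, 9.49] rows 3.4
```

Request:
carry_out(motion=[{"xyz": [0.19,-0.188,-0.035],"angular": [0.2,0,9.5]},{"xyz": [0.19,-0.188,-0.035],"angular": [0.2,0,9.5]},{"xyz": [0.19,-0.188,-0.035],"angular": [0.2,0,9.5]},{"xyz": [0.19,-0.188,-0.035],"angular": [0.2,0,9.5]},{"xyz": [0.19,-0.188,-0.035],"angular": [0.2,0,9.5]},{"xyz": [0.19,-0.188,-0.035],"angular": [0.2,0,9.5]},{"xyz": [0.381,-0.158,0.005],"angular": [0.2,0,9.5]},{"xyz": [0.381,-0.158,0.005],"angular": [0.2,0,9.5]},{"xyz": [0.381,-0.158,0.005],"angular": [0.2,0,9.5]},{"xyz": [0.381,-0.158,0.005],"angular": [0.2,0,9.5]},{"xyz": [0.381,-0.158,0.005],"angular": [0.2,0,9.5]},{"xyz": [0.381,-0.158,0.005],"angular": [0.2,0,9.5]}])

```text
clock: 19.5
position: [0.5148, 0.2738, 0.1971]
ee_rot: [0.739, 0.673, -0.002, -0.002]
ft_force: [-0.6, -1.9, -0.3]
grip_width: 0.405
grasp_force: 30.6
```

Request:
carry_out(motion=[{"xyz": [0,0,0.045],"angular": [0,0,0]},{"xyz": [0,0,0.09],"angular": [0,0,0]},{"xyz": [0,0,0.13],"angular": [0,0,0]},{"xyz": [0,0,0.165],"angular": [0,0,0]},{"xyz": [0,0,0.165],"angular": [0,0,0]},{"xyz": [0,0,0.165],"angular": [0,0,0]}])

```text
clock: 20.1
position: [0.516, 0.2716, 0.0344]
ee_rot: [0.741, 0.672, -0.002, -0.001]
ft_force: [0.7, 0.1, 0.4]
grip_width: 0.409
grasp_force: 30.6
```

Request:
carry_out(motion=[{"xyz": [0,0,0],"angular": [0,0,0]},{"xyz": [0,0,0],"angular": [0,0,0]},{"xyz": [0,0,0],"angular": [0,0,0]},{"xyz": [0,0,-0.04],"angular": [0,0,0]},{"xyz": [0,0,-0.09],"angular": [0,0,0]},{"xyz": [0,0,-0.14],"angular": [0,0,0]},{"xyz": [0,0,-0.2],"angular": [0,0,0]},{"xyz": [0,0,-0.24],"angular": [0,0,0]},{"xyz": [0,0,-0.24],"angular": [0,0,0]},{"xyz": [0,0,-0.24],"angular": [0,0,0]}], hand=0.53)

```text
clock: 21.1
position: [0.5167, 0.2732, 0.2753]
ee_rot: [0.74, 0.672, 0.0, -0.001]
ft_force: [-0.5, 0.3, -0.8]
grip_width: 0.53
grasp_force: 0.0
```

```bash
python3 -c "
from plan import *
from meas import bars
c=snap('top');print(*bars(c),sep='\n')
s=snap('side')
cv2.imwrite('pics/c.png',np.vstack([cv2.resize(c['img'][190:310,120:360],(600,300)),cv2.resize(s['img'][100:330,150:530],(496,300))[:, :496] if 0 else cv2.resize(s['img'][120:330,150:570],(600,300))])[:,:,::-1])
plan([])"
```

```text
((328.0438596491228, 275.2390350877193), array([ 0.446 , -0.0278,  0.017 ]), array([0.0389, 0.039 ]), np.float64(88.54478751522466))
((215.88015607580823, 270.7469342251951), array([0.4623, 0.2316, 0.017 ]), array([0.0322, 0.0537]), np.float64(88.76509084250931))
((197.78534571723426, 248.04282765737872), array([0.516 , 0.2739, 0.017 ]), array([0.034 , 0.0592]), np.float64(84.60709078386641))
t 21.2 p [0.516  0.2724 0.2729] psi 84.49 z [-0.0043 -0.0008 -1.    ] q [ 0.1865  0.367  -0.96    1.4694  0.2977  1.464  -0.8708] w 0.529
```

View pics/c.png

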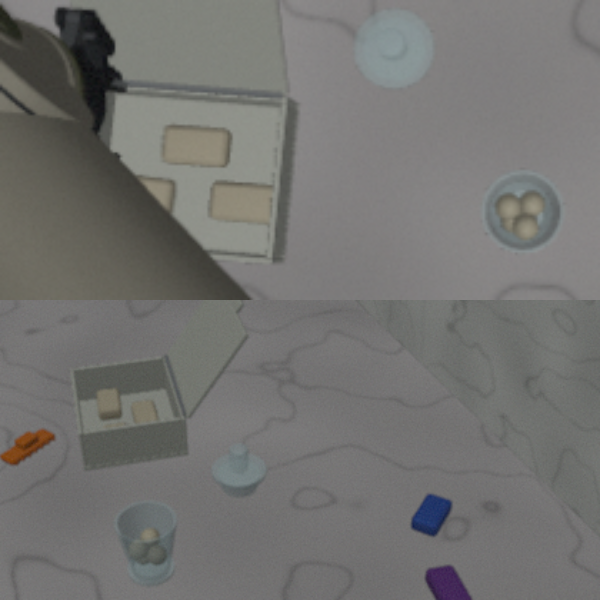

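All three bars lie in the box, the flap is open, and the jar and stopper have not moved. Next I fit a kinematic model from the logged poses, to plan a tilted jar grasp and pour that the arm can reach.

```bash
cat > kin.py <<'E'
import numpy as np, itertools, json, os
from scipy.optimize import least_squares
from scipy.spatial.transform import Rotation as R
D=[([1.2884,.3324,-.0647,1.4604,.0216,1.3499,-.0885],[.1606,-.6039,.2311],14.89),
([.7618,.2903,-.2877,1.3799,.0819,1.4834,-1.0042],[.4999,-.3502,.3001],5.05),
([.2633,.0697,-.8377,1.6493,.0539,1.4457,-.6796],[.4445,.2167,.3003],84.29),
([.0399,.5884,-.7434,1.3408,.3965,1.3588,-.8013],[.6285,.2586,.1774],84.19),
([.3091,.6493,-.6984,1.301,.41,1.3362,-.4098],[.6992,.0534,.1486],88.39),
([.3142,.6472,-.6981,1.2814,.4076,1.3554,-.3983],[.7025,.0468,.1585],88.28),
([.3072,.2159,-.9468,1.7383,.1807,1.2833,-.7772],[.4624,.2267,.2089],84.47),
([.6556,.4065,-.7319,1.5348,.2789,1.3044,-.2053],[.5993,-.0977,.1931],84.47),
([.0691,.3692,-.9321,1.5925,.3004,1.3355,-.9985],[.4708,.3254,.2113],84.48),
([.5274,.6304,-.7373,1.2138,.4122,1.4402,-.0912],[.701,-.0962,.2061],93.99),
([.1865,.367,-.96,1.4694,.2977,1.464,-.8708],[.516,.2724,.2729],84.49)]
def fk(q,s,v):
    d0,d1,d2,d3,a1,a2,a3,ph=v;q=np.asarray(q)*s
    M=np.eye(3);p=np.array([0,0,d0])
    M=M@R.from_euler('ZYZ',[q[0],q[1],q[2]]).as_matrix();p=p+M@[a1,0,d1]
    M=M@R.from_euler('YZ',[q[3],q[4]]).as_matrix();p=p+M@[a2,0,d2]
    M=M@R.from_euler('YZ',[q[5],q[6]+ph]).as_matrix();p=p+M@[a3*0,0,d3];return p,M
def tgt(psi):
    c,s=np.cos(np.radians(psi)),np.sin(np.radians(psi));return np.array([[c,s,0],[s,-c,0],[0,0,-1.]])
def res(v,s):
    r=[]
    for q,p,psi in D:
        P,M=fk(q,s,v);r+=list((P-p)*3)+list((M-tgt(psi)).ravel())
    return r
if os.path.exists('kin.json'): S,V=json.load(open('kin.json'));S=np.array(S)
else:
    best=None
    for b in itertools.product([1,-1],repeat=3):
      for ph in(0,1.57,3.14,-1.57):
        s=np.array([-1,1,b[0],1,b[1],1,b[2]]);f=least_squares(res,[.3,.42,.35,.3,0,0,0,ph],args=(s,))
        if best is None or f.cost<best[0]: best=(f.cost,s,f.x)
    S,V=best[1],best[2];json.dump([S.tolist(),V.tolist()],open('kin.json','w'));print(best)
LO=np.array([-2.6,-.5,-1.47,.16,-1.27,.06,-2.6]);HI=np.array([2.6,2.12,1.34,2.42,4.41,2.06,2.6])
def ik(p,M,q0):
    def g(q):
        P,N=fk(q,S,V);return np.r_[(P-p)*5,(N-M).ravel(),.003*(q-q0)]
    f=least_squares(g,np.clip(q0,LO+.02,HI-.02),bounds=(LO,HI));P,N=fk(f.x,S,V)
    return f.x,np.linalg.norm(P-p)*1000,np.degrees(R.from_matrix(N.T@M).magnitude())
E
python3 - <<'E'
from kin import *
print(np.round(res(V,S),3).reshape(-1,12)[:,:3]/3)
from h import *
c=camera('top');s=camera('side')
print(onz(c,329.2,274.6,.08),onz(s,255,309,.004),onz(s,253,272,.08))
E
```

```text
(np.float64(0.031533640479308664), array([-1,  1, -1,  1, -1,  1, -1]), array([-0.90895994,  0.54193499,  0.46939636, -0.77299891, -0.01414203,
        0.04786088,  0.3936404 ,  1.57078978]))
[[ 0.037       0.02566667  0.        ]
 [ 0.012       0.036      -0.00166667]
 [-0.036       0.01866667 -0.001     ]
 [ 0.00433333  0.00933333 -0.00133333]
 [ 0.01666667  0.00633333 -0.00266667]
 [ 0.01633333  0.00766667 -0.00333333]
 [-0.02166667  0.00466667  0.006     ]
 [-0.00666667  0.014       0.00433333]
 [-0.00633333 -0.          0.00433333]
 [ 0.01366667  0.00533333 -0.005     ]
 [-0.00166667  0.005       0.00066667]]
[ 0.44663592 -0.02946651  0.08      ] [ 0.44386045 -0.03416477  0.004     ] [ 0.44959936 -0.02495316  0.08      ]
```

```bash
python3 - <<'E'
import re
t=open('kin.py').read()
a=t.index('def fk');b=t.index('def tgt')
t=t[:a]+'''def fk(q,s,v):
    q=np.asarray(q)*s;p=np.array([0,0,v[0]]);Z=lambda a:R.from_euler('Z',a).as_matrix();Y=lambda a:R.from_euler('Y',a).as_matrix()
    M=Z(q[0]);p=p+M@[v[8],0,0];M=M@Y(q[1]);p=p+M@[v[4],v[9],v[1]];M=M@Z(q[2])@Y(q[3]);p=p+M@[v[5],v[10],v[2]]
    M=M@Z(q[4])@Y(q[5]);p=p+M@[v[6],v[11],v[3]];M=M@Z(q[6]+v[7]);return p,M
'''+t[b:]
t=t.replace("    return r\n","    return r+list(.02*(np.array(v)[[0,1,2,3]]-[.32,.42,.38,.3]))+list(.01*np.array(v)[[4,5,6,8,9,10,11]])\n",1)
t=t.replace("[.3,.42,.35,.3,0,0,0,ph]","[.3,.42,.35,.3,0,0,0,ph,0,0,0,0]")
open('kin.py','w').write(t)
E
rm kin.json; python3 - <<'E'
from kin import *
r=np.array(res(V,S))[:132].reshape(-1,12);print(np.round(r[:,:3]/3*1000,1));print(abs(r[:,3:]).max())
E
```

```text
(np.float64(8.820411106730253e-05), array([-1,  1, -1,  1, -1,  1, -1]), array([ 2.64516003e-01,  4.48503622e-01,  4.90028064e-01,  3.49500287e-01,
       -9.10957086e-05, -1.93634459e-04, -1.67460337e-05,  1.57078978e+00,
        6.12045589e-05, -2.18266544e-02, -2.37034821e-02, -1.15016524e-04]))
[[-0.1 -0.   0. ]
 [ 0.   0.1 -0. ]
 [ 0.  -0.  -0. ]
 [ 0.   0.  -0. ]
 [ 0.   0.  -0. ]
 [-0.  -0.  -0. ]
 [ 0.  -0.   0. ]
 [ 0.   0.  -0. ]
 [-0.  -0.   0. ]
 [-0.  -0.   0. ]
 [-0.  -0.  -0. ]]
0.004389499904055317
```

```bash
cat > jar.py <<'E'
from kin import *
J=np.array([.4460,-.031]);BOX=np.array([.492,.273])
def gr(h,al,flip=1):
    h,al=np.radians([h,al]);d=np.array([np.cos(h),np.sin(h),0]);z=np.array([0,0,-1])*np.cos(al)+d*np.sin(al)
    y=flip*np.array([d[1],-d[0],0]);return np.stack([np.cross(y,z),y,z],1)
E
python3 - <<'E'
from jar import *
qn=np.array([.1865,.367,-.96,1.4694,.2977,1.464,-.8708])
out=[]
for al in(45,55,65):
  for h in range(-60,150,15):
    for fl in(1,-1):
      M=gr(h,al,fl);gp=np.array([*J,.05])
      best=min((ik(gp+.024*M[:,2],M,q0) for q0 in(qn,np.array([.8,.6,-.6,1.9,.3,.9,-.3]),np.array([.5,.5,.5,1.9,1.5,1.,0]))),key=lambda r:r[1]+r[2])
      if best[1]+best[2]>1: continue
      ja=M.T@[0,0,1.]
      for tilt in(125,):
        for ph in range(-180,180,45):
          for om in range(-180,180,30):
            t,f=np.radians([tilt,ph])
            N=(R.from_euler('Z',f)*R.from_euler('Y',t)*R.from_euler('Z',np.radians(om))).as_matrix()@M
            if N[2,2]>.35: continue
            a=N@ja;g=np.array([*BOX,.17])-.03*np.array([a[0],a[1],0])
            q,e1,e2=ik(g+.024*N[:,2],N,best[0])
            if e1+e2<1: out.append((np.abs(q-best[0]).max(),al,h,fl,ph,om,N[2,2].round(2),q.round(2),best[0].round(2)))
out.sort(key=lambda r:r[0])
for o in out[:14]: print(*o)
print(len(out))
E
```

```text
0.9492450903627354 45 45 -1 -45 30 0.26 [ 1.07  1.65 -1.27  1.96 -0.45  0.81  1.6 ] [ 1.82  0.92 -1.47  2.35  0.4   0.43  2.55]
1.001222703574945 55 60 1 -45 30 0.33 [ 1.12  1.65 -1.17  2.12 -0.9   0.68 -0.91] [ 1.74  1.01 -1.29  2.2  -0.01  0.64  0.1 ]
1.001984518129651 65 60 1 -45 30 0.24 [ 1.24  1.74 -1.22  2.25 -1.03  0.41 -0.75] [ 1.79  1.19 -1.25  2.17 -0.03  0.68  0.22]
1.0683749534217064 55 45 -1 -45 30 0.16 [ 1.19  1.72 -1.35  2.09 -0.25  0.56  1.4 ] [ 1.94  1.29 -1.47  2.36  0.71  0.49  2.47]
1.0980182368360074 45 45 1 -45 30 0.26 [ 1.    1.49 -1.17  1.96 -0.7   0.89 -1.35] [ 1.78  0.78 -1.4   2.35  0.01  0.38 -0.26]
1.131433451112883 55 90 1 -45 0 0.33 [ 1.02  1.47 -1.07  2.12 -1.16  0.84 -0.73] [ 1.37  0.97 -1.09  1.89 -0.07  1.11  0.4 ]
1.1356134457789717 45 -60 -1 -45 60 -0.17 [ 0.61  1.51 -1.47  1.4   0.09  1.56  0.09] [ 0.18  0.37 -0.81  2.3   1.23  1.17 -0.96]
1.1654811393767062 65 90 1 -45 0 0.24 [ 1.16  1.59 -1.17  2.26 -1.27  0.54 -0.59] [ 1.39  1.1  -1.07  1.83 -0.1   1.18  0.46]
1.1818166995829857 45 -60 -1 -90 30 -0.1 [ 0.87  1.55 -1.47  1.68  0.04  1.12 -0.36] [ 0.18  0.37 -0.81  2.3   1.23  1.17 -0.96]
1.1939007818545713 45 -60 -1 -90 60 -0.17 [ 1.07  1.45 -1.47  1.99  0.03  0.66  0.  ] [ 0.18  0.37 -0.81  2.3   1.23  1.17 -0.96]
1.1943794271695893 65 -60 -1 -45 30 -0.4 [ 0.27  1.42 -1.47  1.09  0.29  2.01 -0.23] [-0.11  0.63 -0.67  2.28  1.41  1.56 -1.3 ]
1.198849008569098 45 -60 -1 -45 30 -0.1 [ 0.34  1.52 -1.4   1.1   0.03  1.95 -0.25] [ 0.18  0.37 -0.81  2.3   1.23  1.17 -0.96]
1.2037918981175768 55 45 1 -45 30 0.16 [ 1.1   1.47 -1.22  2.09 -0.74  0.66 -1.34] [ 1.87  1.02 -1.36  2.36  0.08  0.37 -0.14]
1.2108287169946603 55 -60 -1 -45 60 -0.34 [ 0.61  1.4  -1.47  1.43  0.16  1.53  0.06] [ 0.04  0.5  -0.76  2.3   1.34  1.37 -1.15]
891
```

```bash
cat >> jar.py <<'E'
TR=np.array([.4936,-.2726])
def path(M0,g0,M1,g1,q,n=12):
    K=R.from_matrix(M0.T@M1).as_rotvec();w=0
    for s in np.linspace(0,1,n):
        M=M0@R.from_rotvec(K*s).as_matrix();g=g0+(g1-g0)*s
        q,e,f=ik(g+.024*M[:,2],M,q);w=max(w,e+f)
    return q,w
def tiltM(M,ph,om,t):
    return (R.from_euler('Z',ph,degrees=True)*R.from_euler('Y',t,degrees=True)*R.from_euler('Z',om,degrees=True)).as_matrix()@M
E
python3 - <<'E'
from jar import *
qn=np.array([.8,.6,-.8,1.9,.0,1.1,0.])
mar=lambda q:min((q-LO).min(),(HI-q).min())
out=[]
for al in(50,60):
  for h in(30,60,75,90,105):
    M=gr(h,al);gp=np.array([*J,.05]);q,e,f=ik(gp+.024*M[:,2],M,qn)
    if e+f>1: print('no',al,h);continue
    ja=M.T@[0,0,1.]
    qt,wt=path(M,gp+[0,0,.15],M,np.array([*TR,.065]),q)
    print(al,h,'grasp',q.round(2),'tray',qt.round(2),round(wt,1))
    for h2 in(0,-30,30):
     Mb=R.from_euler('Z',h2,degrees=True).as_matrix()@M
     qb,wb=path(M,gp+[0,0,.15],Mb,np.array([*BOX,.23]),q)
     if wb>1: continue
     for ph in range(-180,180,30):
      for om in(-60,-30,0,30,60):
        # om spread as extra twist about jar axis
        N=tiltM(Mb,ph,om-ph,130)
        if N[2,2]>.25: continue
        a=N@ja;g=np.array([*BOX,.17])-.03*np.array([a[0],a[1],0])
        qe,e,f=ik(g+.024*N[:,2],N,qb)
        if e+f>1 or mar(qe)<.08: continue
        qp,wp=path(Mb,np.array([*BOX,.23]),N,g,qb)
        if wp<1: out.append((round(mar(qp),2),al,h,h2,ph,om,N[:,2].round(2),qp.round(2),round(wt,1)))
out.sort(key=lambda r:-r[0])
for o in out[:16]: print(*o)
E
```

```text
no 50 30
50 60 grasp [ 1.6   0.74 -1.16  2.21 -0.36  0.64  0.32] tray [ 1.54  0.88 -0.93  1.69 -0.2   1.08  0.35] 0.0
50 75 grasp [ 1.42  0.74 -1.02  2.06 -0.31  0.87  0.43] tray [ 1.4   0.94 -0.87  1.52 -0.13  1.3   0.45] 0.0
50 90 grasp [ 1.27  0.79 -0.96  1.92 -0.2   1.07  0.49] tray [ 1.27  0.99 -0.82  1.37 -0.05  1.5   0.56] 0.0
50 105 grasp [ 1.13  0.85 -0.92  1.78 -0.09  1.26  0.56] tray [ 1.14  1.05 -0.8   1.23  0.04  1.69  0.68] 0.0
no 60 30
60 60 grasp [ 1.68  0.94 -1.15  2.19 -0.33  0.67  0.42] tray [ 1.62  1.04 -1.    1.64 -0.2   1.13  0.38] 0.0
60 75 grasp [ 1.47  0.9  -1.02  2.02 -0.32  0.93  0.51] tray [ 1.44  1.07 -0.9   1.46 -0.17  1.38  0.48] 0.0
60 90 grasp [ 1.3   0.93 -0.95  1.86 -0.23  1.15  0.55] tray [ 1.28  1.11 -0.84  1.28 -0.11  1.61  0.57] 0.0
60 105 grasp [ 1.15  0.98 -0.91  1.71 -0.13  1.35  0.59] tray [ 1.13  1.17 -0.81  1.12 -0.01  1.82  0.68] 0.0
0.48 50 60 -30 -30 -30 [-0.6   0.79 -0.1 ] [ 0.43  1.02 -0.77  1.52 -0.65  1.56 -2.12] 0.0
0.47 50 90 -30 -30 -60 [-0.6   0.79 -0.1 ] [ 0.37  0.98 -0.68  1.52 -0.71  1.59 -2.08] 0.0
0.46 50 60 0 -30 -60 [-0.6
[... 516 characters left out ...]
0 -30 -60 [-0.46  0.89 -0.  ] [ 0.46  0.98 -0.7   1.65 -0.84  1.48 -1.82] 0.0
0.42 60 105 0 0 -30 [-0.53  0.84  0.15] [ 0.42  1.08 -0.66  1.57 -0.85  1.64 -1.53] 0.0
0.42 60 105 -30 -30 -60 [-0.37  0.92 -0.15] [ 0.51  0.85 -0.71  1.75 -0.85  1.34 -1.83] 0.0
0.39 60 60 30 150 60 [ 0.81 -0.47 -0.34] [-0.42  0.58 -0.81  2.03  1.54  1.67 -0.92] 0.0
0.39 60 90 0 150 60 [ 0.81 -0.47 -0.34] [-0.43  0.57 -0.79  2.03  1.54  1.66 -0.92] 0.0
0.38 60 90 30 150 30 [ 0.81 -0.47 -0.34] [-0.45  0.57 -0.77  2.04  1.53  1.65 -0.92] 0.0
0.38 60 105 30 0 -60 [-0.53  0.84  0.15] [ 0.38  1.06 -0.61  1.57 -0.89  1.67 -1.5 ] 0.0
0.37 60 60 30 0 -30 [-0.66  0.75 -0.01] [ 0.37  1.05 -0.69  1.46 -0.69  1.69 -1.75] 0.0
```

```bash
python3 -c "
from plan import *
from jar import gr
M=gr(75,60);z=M[:,2];g=np.array([.446,-.0305,.045])+.024*z
plan([((.43,-.15,.25),M),(g-.12*z,M),(g,M)])"
```

```text
t 21.3 p [0.5159 0.2723 0.2724] psi 84.49 z [-0.0053 -0.0009 -1.    ] q [ 0.1865  0.3678 -0.9599  1.4696  0.2977  1.4641 -0.8708] w 0.53
[-0.4286, -0.0449, 0.0232] [-5.23, 59.96, 8.45] rows 8.6
[-0.3899, -0.0533, 0.1802] [-5.23, 59.96, 8.45] rows 3.2
[-0.2873, -0.0359, 0.24] [-5.23, 59.96, 8.45] rows 2.4
```

Request:
carry_out(motion=[{"xyz": [-0.429,-0.045,0.023],"angular": [-5.2,60,8.4]},{"xyz": [-0.429,-0.045,0.023],"angular": [-5.2,60,8.4]},{"xyz": [-0.429,-0.045,0.023],"angular": [-5.2,60,8.4]},{"xyz": [-0.429,-0.045,0.023],"angular": [-5.2,60,8.4]},{"xyz": [-0.429,-0.045,0.023],"angular": [-5.2,60,8.4]},{"xyz": [-0.429,-0.045,0.023],"angular": [-5.2,60,8.4]},{"xyz": [-0.429,-0.045,0.023],"angular": [-5.2,60,8.4]},{"xyz": [-0.429,-0.045,0.023],"angular": [-5.2,60,8.4]},{"xyz": [-0.429,-0.045,0.023],"angular": [-5.2,60,8.4]},{"xyz": [-0.429,-0.045,0.023],"angular": [-5.2,60,8.4]},{"xyz": [-0.429,-0.045,0.023],"angular": [-5.2,60,8.4]},{"xyz": [-0.429,-0.045,0.023],"angular": [-5.2,60,8.4]}], hand=1.0)

```text
clock: 22.5
position: [0.4296, -0.1535, 0.2494]
ee_rot: [0.688, 0.525, 0.398, -0.305]
ft_force: [0.3, 0.1, -0.3]
grip_width: 0.999
grasp_force: 0.0
```

```bash
python3 -c "
from plan import *
from jar import gr
M=gr(75,60);z=M[:,2];g=np.array([.446,-.0305,.045])+.024*z
plan([((.43,-.15,.25),M),(g-.12*z,M),(g,M)])
from kin import fk,S,V
o=get_obs();print(fk(o['joint_pos'],S,V))"
```

```text
t 22.5 p [ 0.4296 -0.1535  0.2494] psi 74.63 z [ 0.2282  0.8374 -0.4967] q [ 1.3174  0.4039 -0.5996  1.7711 -0.6901  1.5853  0.6244] w 0.999
[0.0023, -0.0005, 0.0027] [0.21, -0.22, -0.18] rows 0.1
[-0.1159, -0.016, 0.1122] [0.21, -0.22, -0.18] rows 3.2
[-0.1164, -0.0164, 0.2322] [0.21, -0.22, -0.18] rows 2.4
(array([ 0.4311, -0.1482,  0.2527]), array([[ 0.1317,  0.9647,  0.2282],
       [ 0.479 , -0.2635,  0.8374],
       [ 0.8679, -0.0009, -0.4967]]))
```

Request:
carry_out(motion=[{"xyz": [-0.04,-0.006,0.038],"angular": [0,0,0]},{"xyz": [-0.08,-0.011,0.075],"angular": [0,0,0]},{"xyz": [-0.116,-0.016,0.112],"angular": [0,0,0]},{"xyz": [-0.116,-0.016,0.112],"angular": [0,0,0]},{"xyz": [-0.116,-0.016,0.112],"angular": [0,0,0]}])

```text
clock: 23.0
position: [0.4248, -0.1062, 0.0946]
ee_rot: [0.686, 0.527, 0.398, -0.307]
ft_force: [0.3, -0.4, 0.7]
grip_width: 0.997
grasp_force: 0.0
```

```bash
python3 -c "
from plan import *
from jar import gr
M=gr(75,60);z=M[:,2];g=np.array([.446,-.0305,.045])+.024*z
plan([(g,M)])
c=snap('wrist','w2.png')
for P in((.446,-.0305,.08),(.446,-.0305,.003),g): print(proj(c,P))"
```

```text
t 23.0 p [ 0.4248 -0.1062  0.0946] psi 75.04 z [ 0.2221  0.8397 -0.4956] q [ 1.2571  0.5943 -0.5808  1.9313 -0.6383  1.2929  0.7905] w 0.997
[-0.0042, 0.0012, 0.1169] [-0.16, -0.29, 0.02] rows 2.3
(np.float64(326.10598332659185), np.float64(203.36822527555972))
(np.float64(325.8884503346282), np.float64(279.6997997268154))
(np.float64(325.9572668399404), np.float64(231.767591899885))
```

View pics/w2.png

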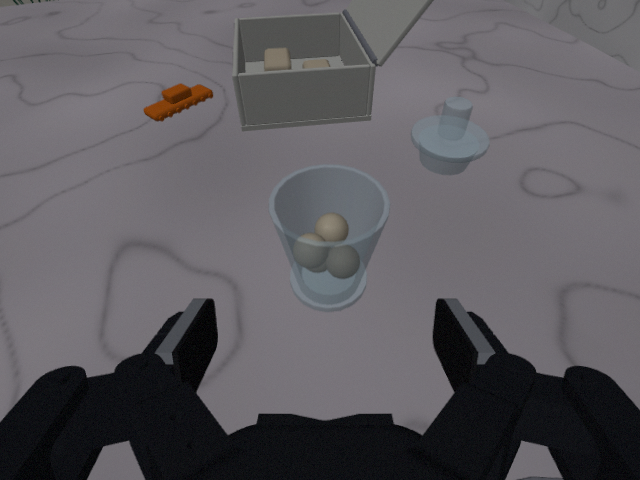

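The wrist view shows the jar rim centre at (329,206) against a predicted (326,203), well centred between the pads at (200..455), so I advance and grip.

Request:
carry_out(motion=[{"xyz": [-0.004,0.002,0.03],"angular": [0,0,0]},{"xyz": [-0.004,0.002,0.06],"angular": [0,0,0]},{"xyz": [-0.004,0.002,0.09],"angular": [0,0,0]},{"xyz": [-0.004,0.002,0.117],"angular": [0,0,0]},{"xyz": [-0.004,0.002,0.117],"angular": [0,0,0]},{"xyz": [-0.004,0.002,0.117],"angular": [0,0,0]}])

```text
clock: 23.65
position: [0.4541, -0.0134, 0.0344]
ee_rot: [0.686, 0.528, 0.398, -0.303]
ft_force: [0.8, -0.8, -0.3]
grip_width: 0.996
grasp_force: 0.0
```

Request:
carry_out(motion=[{"xyz": [0,0,0],"angular": [0,0,0]},{"xyz": [0,0,0],"angular": [0,0,0]},{"xyz": [0,0,0],"angular": [0,0,0]},{"xyz": [0,0,0],"angular": [0,0,0]},{"xyz": [0,0,0],"angular": [0,0,0]}], hand=0.4, grip_force=60)

```text
clock: 24.15
position: [0.4538, -0.014, 0.0341]
ee_rot: [0.686, 0.527, 0.398, -0.304]
ft_force: [-3.1, -5.0, 11.2]
grip_width: 0.722
grasp_force: 60.5
```

```bash
python3 -c "
from plan import *
plan([])
c=snap('wrist','w3.png')"
```

```text
t 24.15 p [ 0.4538 -0.014   0.0341] psi 75.27 z [ 0.2267  0.837  -0.498 ] q [ 1.1498  0.6828 -0.6382  2.0348 -0.7131  1.0396  0.8266] w 0.722
```

View pics/w3.png

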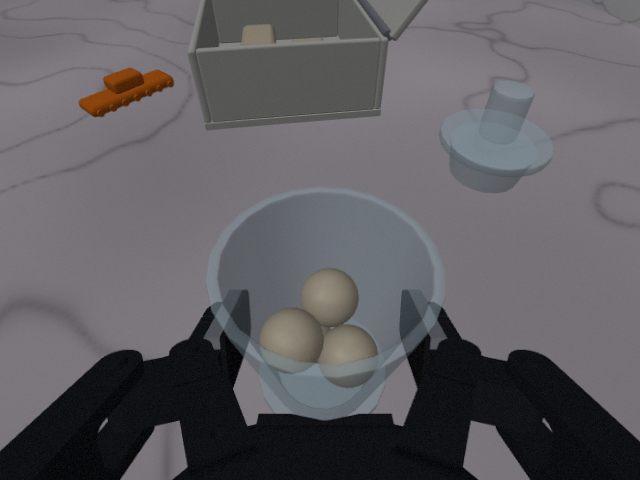

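Request:
carry_out(motion=[{"xyz": [0.026,0,-0.015],"angular": [0,0,0]},{"xyz": [0.06,0,-0.035],"angular": [0,0,0]},{"xyz": [0.1,0,-0.057],"angular": [0,0,0]},{"xyz": [0.14,0,-0.08],"angular": [0,0,0]},{"xyz": [0.165,0,-0.095],"angular": [0,0,0]},{"xyz": [0.165,0,-0.095],"angular": [0,0,0]},{"xyz": [0.165,0,-0.095],"angular": [0,0,0]}])

```text
clock: 24.9
position: [0.4525, -0.0133, 0.223]
ee_rot: [0.687, 0.528, 0.397, -0.303]
ft_force: [-0.1, -0.5, -2.9]
grip_width: 0.723
grasp_force: 64.2
```

```bash
python3 - <<'E'
from plan import *
from jar import *
o=get_obs();q=np.array(o['joint_pos'])
M=gr(75,60);z=M[:,2];ja=M.T@[0,0,1.]
g1=np.array([*BOX,.23]);N=tiltM(M,-30,-30,130);a=N@ja;g2=np.array([*BOX,.17])-.03*np.array([a[0],a[1],0])
plan([(g1+.024*z,M)])
qb,w=path(M,np.array([*J,.235]),M,g1,q);print(qb.round(2),w)
qp,w=path(M,g1,N,g2,qb);print(qp.round(2),w,N[:,2],a)
print(R.from_matrix(M.T@N).as_rotvec(degrees=True), M.T@(g2+.024*N[:,2]-g1-.024*z))
E
```

```text
t 24.9 p [ 0.4525 -0.0133  0.223 ] psi 75.24 z [ 0.2254  0.836  -0.5002] q [ 1.2526  0.2944 -0.7414  1.9936 -0.8278  1.3618  0.6112] w 0.723
[0.1496, -0.036, 0.2687] [0.08, 0.01, 0.12] rows 6.2
[ 0.88  0.23 -1.05  2.14 -1.17  0.82  0.46] 0.00015388494776224647
[ 0.4   0.79 -0.57  1.75 -0.94  1.41 -1.77] 0.0006582808190740543 [-0.3664  0.9187 -0.1477] [ 0.6634 -0.383  -0.6428]
[ 37.5145 -34.5477 127.2207] [-0.0425 -0.0364  0.0294]
```

Request:
carry_out(motion=[{"xyz": [0.018,-0.005,0.034],"angular": [0,0,0]},{"xyz": [0.037,-0.009,0.067],"angular": [0,0,0]},{"xyz": [0.056,-0.014,0.101],"angular": [0,0,0]},{"xyz": [0.075,-0.018,0.134],"angular": [0,0,0]},{"xyz": [0.094,-0.023,0.168],"angular": [0,0,0]},{"xyz": [0.112,-0.027,0.202],"angular": [0,0,0]},{"xyz": [0.131,-0.031,0.235],"angular": [0,0,0]},{"xyz": [0.15,-0.036,0.269],"angular": [0,0,0]},{"xyz": [0.15,-0.036,0.269],"angular": [0,0,0]},{"xyz": [0.15,-0.036,0.269],"angular": [0,0,0]}])

```text
clock: 25.9
position: [0.4961, 0.2949, 0.2181]
ee_rot: [0.686, 0.528, 0.397, -0.306]
ft_force: [-1.2, -1.5, -1.7]
grip_width: 0.725
grasp_force: 64.9
```

```bash
python3 - <<'E'
from plan import *
from jar import *
o=get_obs();q=np.array(o['joint_pos'])
M=gr(75,60);z=M[:,2];ja=M.T@[0,0,1.]
g1=np.array([*BOX,.23]);N=tiltM(M,-30,-30,130);a=N@ja;g2=np.array([*BOX,.17])-.03*np.array([a[0],a[1],0])
K=R.from_matrix(M.T@N).as_rotvec()
W=[]
for s in np.linspace(0,1,13)[1:]:
    Q=M@R.from_rotvec(K*s).as_matrix();g=g1+(g2-g1)*s;W.append((g+.024*Q[:,2],Q));print(round(float((Q@ja)[2]),2),end=' ')
plan(W)
s=snap('side','s4.png')
E
```

```text
0.98 0.93 0.84 0.71 0.57 0.4 0.22 0.03 -0.16 -0.34 -0.5 -0.64 t 25.9 p [0.4961 0.2949 0.2181] psi 75.1 z [ 0.2218  0.8382 -0.4981] q [ 0.8795  0.2349 -1.0574  2.1302 -1.1742  0.8173  0.4442] w 0.725
[-0.006, -0.0015, 0.0017] [2.96, -2.99, 10.66] rows 1.3
[-0.0109, -0.005, 0.0044] [6.08, -5.85, 21.27] rows 1.3
[-0.0154, -0.0085, 0.007] [9.2, -8.71, 31.87] rows 1.3
[-0.0196, -0.0121, 0.0095] [12.32, -11.57, 42.48] rows 1.3
[-0.0235, -0.0156, 0.0119] [15.44, -14.43, 53.09] rows 1.3
[-0.0271, -0.019, 0.0143] [18.56, -17.29, 63.7] rows 1.3
[-0.0303, -0.0223, 0.0166] [21.68, -20.15, 74.31] rows 1.3
[-0.0333, -0.0254, 0.0189] [24.81, -23.0, 84.92] rows 1.3
[-0.036, -0.0282, 0.0211] [27.94, -25.86, 95.52] rows 1.3
[-0.0386, -0.0307, 0.0234] [31.06, -28.72, 106.13] rows 1.3
[-0.041, -0.0328, 0.0258] [34.19, -31.57, 116.74] rows 1.3
[-0.0434, -0.0346, 0.0282] [37.32, -34.42, 127.35] rows 1.3
```

View pics/s4.png

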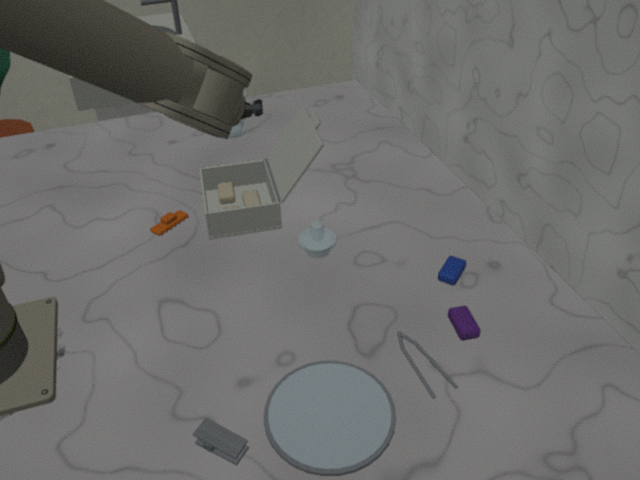

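Request:
carry_out(motion=[{"xyz": [-0.022,0,0.012],"angular": [0,0,0]},{"xyz": [-0.044,0,0.025],"angular": [0,0,0]},{"xyz": [-0.065,0,0.037],"angular": [0,0,0]},{"xyz": [-0.065,0,0.037],"angular": [0,0,0]}])

```text
clock: 26.35
position: [0.4963, 0.2923, 0.1414]
ee_rot: [0.688, 0.526, 0.396, -0.306]
ft_force: [-0.9, 0.1, -1.4]
grip_width: 0.723
grasp_force: 65.0
```

```bash
python3 - <<'E'
from plan import *
from jar import *
o=get_obs();q=np.array(o['joint_pos'])
M=gr(75,60);z=M[:,2];ja=M.T@[0,0,1.]
N=tiltM(M,-30,-30,130);d=np.array([.866,-.5,0]);g1=np.array([*BOX,.155])-.02*d;g2=np.array([*BOX,.15])-.03*d
K=R.from_matrix(M.T@N).as_rotvec()
W=[]
for s in np.linspace(0,1,13)[1:]:
    Q=M@R.from_rotvec(K*s).as_matrix();g=g1+(g2-g1)*min(1,s*2);W.append((g+.024*Q[:,2],Q))
plan(W);print(path(M,g1,N,g2,q))
E
```

```text
t 26.35 p [0.4963 0.2923 0.1414] psi 74.48 z [ 0.2237  0.8374 -0.4987] q [ 0.8149  0.4439 -1.0147  2.1722 -1.1677  0.6503  0.6059] w 0.723
[0.0028, -0.0215, 0.0053] [3.08, -2.97, 10.35] rows 1.3
[0.0015, -0.0247, 0.0059] [6.19, -5.85, 20.95] rows 1.3
[0.0005, -0.028, 0.0063] [9.3, -8.73, 31.56] rows 1.3
[-0.0002, -0.0313, 0.0067] [12.41, -11.61, 42.16] rows 1.3
[-0.0005, -0.0346, 0.007] [15.52, -14.49, 52.77] rows 1.3
[-0.0005, -0.0378, 0.0072] [18.63, -17.36, 63.38] rows 1.3
[0.0003, -0.0392, 0.0066] [21.74, -20.24, 73.98] rows 1.3
[0.0014, -0.0404, 0.0059] [24.85, -23.11, 84.59] rows 1.3
[0.0028, -0.0414, 0.0052] [27.96, -25.99, 95.2] rows 1.3
[0.0043, -0.042, 0.0046] [31.07, -28.86, 105.81] rows 1.3
[0.006, -0.0424, 0.004] [34.18, -31.73, 116.42] rows 1.3
[0.0077, -0.0424, 0.0036] [37.29, -34.6, 127.02] rows 1.3
(array([ 0.3533,  0.8056, -0.5102,  1.7677, -0.9694,  1.4056, -1.719 ]), np.float64(0.0007637900743137499))
```

Request:
carry_out(motion=[{"xyz": [0.002,-0.012,0.003],"angular": [1.5,-1.5,5.2]},{"xyz": [0.003,-0.021,0.005],"angular": [3,-3,10.4]},{"xyz": [0.002,-0.023,0.005],"angular": [4.6,-4.4,15.6]},{"xyz": [0.001,-0.025,0.006],"angular": [6.2,-5.9,21]},{"xyz": [0.001,-0.026,0.006],"angular": [7.8,-7.3,26.3]},{"xyz": [0.0,-0.028,0.006],"angular": [9.3,-8.7,31.6]},{"xyz": [0,-0.03,0.006],"angular": [10.9,-10.2,36.9]},{"xyz": [0,-0.031,0.007],"angular": [12.4,-11.6,42.2]},{"xyz": [0,-0.033,0.007],"angular": [14,-13.1,47.5]},{"xyz": [0,-0.035,0.007],"angular": [15.5,-14.5,52.8]},{"xyz": [0,-0.036,0.007],"angular": [17.1,-15.9,58]},{"xyz": [0,-0.038,0.007],"angular": [18.6,-17.4,63.4]}])

```text
clock: 27.55
position: [0.4629, 0.3086, 0.142]
ee_rot: [0.853, 0.181, -0.009, -0.489]
ft_force: [-0.0, 0.0, -2.0]
grip_width: 0.719
grasp_force: 65.0
```

```bash
python3 - <<'E'
from plan import *
from jar import *
M=gr(75,60);ja=M.T@[0,0,1.]
N=tiltM(M,-30,-30,130);d=np.array([.866,-.5,0]);g2=np.array([*BOX,.15])-.03*d
K=R.from_matrix(M.T@N).as_rotvec()
plan([(g2+.024*Q[:,2],Q) for Q in (M@R.from_rotvec(K*s).as_matrix() for s in np.arange(7,13)/12)])
s=snap('side');t=snap('top')
cv2.imwrite('pics/d.png',np.hstack([cv2.resize(s['img'][60:260,150:350],(400,400)),cv2.resize(t['img'][180:330,120:270],(400,400))])[:,:,::-1])
E
```

```text
t 27.55 p [0.4629 0.3086 0.142 ] psi 18.85 z [-0.1933  0.8306 -0.5222] q [ 0.4472  0.518  -0.6795  1.9086 -0.8295  1.0679 -0.8162] w 0.719
[-0.0035, 0.0022, 0.002] [3.3, -2.9, 10.66] rows 1.3
[-0.0043, 0.0006, 0.0018] [6.42, -5.79, 21.26] rows 1.3
[-0.0047, -0.0011, 0.0015] [9.55, -8.69, 31.86] rows 1.3
[-0.0049, -0.0028, 0.0011] [12.67, -11.58, 42.46] rows 1.3
[-0.0047, -0.0045, 0.0006] [15.79, -14.47, 53.06] rows 1.3
[-0.0041, -0.006, -0.0] [18.92, -17.37, 63.66] rows 1.3
```

View pics/d.png

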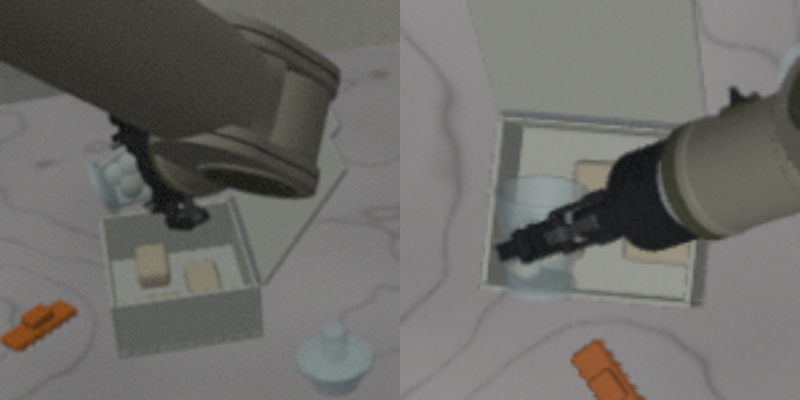

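The jar is tilted about 65° with its mouth over the middle of the box, and the balls are still inside. I continue the pour.

Request:
carry_out(motion=[{"xyz": [-0.003,0.002,0.002],"angular": [1.6,-1.4,5.3]},{"xyz": [-0.003,0.002,0.002],"angular": [3.3,-2.9,10.6]},{"xyz": [-0.004,0.001,0.002],"angular": [4.9,-4.3,16]},{"xyz": [-0.004,0.001,0.002],"angular": [6.4,-5.8,21.3]},{"xyz": [-0.005,0,0.002],"angular": [8,-7.2,26.6]},{"xyz": [-0.005,-0.001,0.001],"angular": [9.5,-8.7,31.9]},{"xyz": [-0.005,-0.002,0.001],"angular": [11.1,-10.1,37.2]},{"xyz": [-0.005,-0.003,0.001],"angular": [12.7,-11.6,42.5]},{"xyz": [-0.005,-0.003,0.001],"angular": [14.2,-13,47.8]},{"xyz": [-0.005,-0.004,0.001],"angular": [15.8,-14.5,53.1]},{"xyz": [-0.004,-0.005,0],"angular": [17.4,-15.9,58.4]},{"xyz": [-0.004,-0.006,0],"angular": [18.9,-17.4,63.7]}])

```text
clock: 28.85
position: [0.4575, 0.3105, 0.1462]
ee_rot: [0.723, -0.227, -0.412, -0.506]
ft_force: [-1.0, -0.1, -1.7]
grip_width: 0.722
grasp_force: 64.8
```

Request:
carry_out(motion=[{"xyz": [0,0,0],"angular": [0,0,0]},{"xyz": [0,0,0],"angular": [0,0,0]},{"xyz": [0,0,0],"angular": [0,0,0]},{"xyz": [0,0,0],"angular": [0,0,0]},{"xyz": [0,0,0],"angular": [0,0,0]},{"xyz": [0,0,0],"angular": [0,0,0]},{"xyz": [0,0,0],"angular": [0,0,0]},{"xyz": [0,0,0],"angular": [0,0,0]},{"xyz": [0,0,0],"angular": [0,0,0]},{"xyz": [0,0,0],"angular": [0,0,0]}])

```text
clock: 29.85
position: [0.4565, 0.3112, 0.1452]
ee_rot: [0.723, -0.226, -0.413, -0.505]
ft_force: [0.5, -0.2, -1.9]
grip_width: 0.72
grasp_force: 64.8
```

```bash
python3 - <<'E'
from plan import *
plan([])
s=snap('side');t=snap('top')
cv2.imwrite('pics/e.png',np.hstack([cv2.resize(s['img'][60:260,150:350],(400,400)),cv2.resize(t['img'][180:330,120:270],(400,400))])[:,:,::-1])
E
```

```text
t 29.85 p [0.4565 0.3112 0.1452] psi 9.2 z [-0.3686  0.9177 -0.1481] q [ 0.3471  0.7961 -0.5172  1.7746 -0.9772  1.3987 -1.7211] w 0.72
```

View pics/e.png

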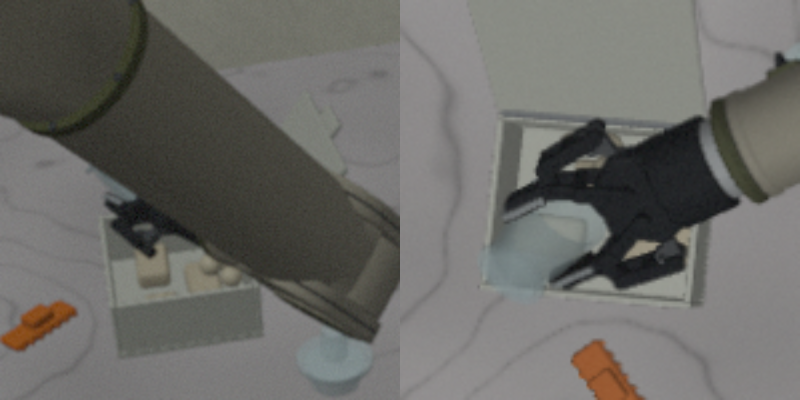

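At least two balls are visible in the box. I turn the jar upright again and carry it to the tray.

```bash
python3 - <<'E'
from plan import *
from jar import *
M=gr(75,60);o=get_obs();N=R.from_quat(o['ee_rot']).as_matrix()
g1=np.array([*BOX,.2])
K=R.from_matrix(N.T@M).as_rotvec();p=np.array(o['position'])-.024*N[:,2]
plan([(p+(g1-p)*s+.024*Q[:,2],Q) for s,Q in ((s,N@R.from_rotvec(K*s).as_matrix()) for s in (.25,.5,.75,1))])
s=camera('side');print(onz(s,330,416,.008))
h=cv2.cvtColor(camera('top')['img'],cv2.COLOR_RGB2HSV)
c=camera('top');print(c['img'][252,432],c['img'][252,300])
E
```

```text
t 29.95 p [0.4565 0.3112 0.1452] psi 9.2 z [-0.3685  0.9177 -0.1481] q [ 0.3471  0.796  -0.5172  1.7746 -0.9772  1.3987 -1.7211] w 0.721
[-0.0028, -0.0076, -0.0086] [-9.38, 8.66, -31.75] rows 4.0
[-0.005, -0.0182, -0.0182] [-18.77, 17.32, -63.5] rows 4.0
[-0.0084, -0.0315, -0.0283] [-28.15, 25.98, -95.25] rows 4.0
[-0.0142, -0.0467, -0.038] [-37.54, 34.63, -127.0] rows 4.0
[ 0.4912 -0.2823  0.008 ]
[142 152 156] [138 136 136]
```

Request:
carry_out(motion=[{"xyz": [-0.003,-0.008,-0.009],"angular": [-9.4,8.7,-31.8]},{"xyz": [-0.003,-0.008,-0.009],"angular": [-9.4,8.7,-31.8]},{"xyz": [-0.003,-0.008,-0.009],"angular": [-9.4,8.7,-31.8]},{"xyz": [-0.003,-0.008,-0.009],"angular": [-9.4,8.7,-31.8]},{"xyz": [-0.005,-0.018,-0.018],"angular": [-18.8,17.3,-63.5]},{"xyz": [-0.005,-0.018,-0.018],"angular": [-18.8,17.3,-63.5]},{"xyz": [-0.005,-0.018,-0.018],"angular": [-18.8,17.3,-63.5]},{"xyz": [-0.005,-0.018,-0.018],"angular": [-18.8,17.3,-63.5]},{"xyz": [-0.008,-0.031,-0.028],"angular": [-28.1,26,-95.2]},{"xyz": [-0.008,-0.031,-0.028],"angular": [-28.1,26,-95.2]},{"xyz": [-0.008,-0.031,-0.028],"angular": [-28.1,26,-95.2]},{"xyz": [-0.008,-0.031,-0.028],"angular": [-28.1,26,-95.2]}])

```text
clock: 31.3
position: [0.4852, 0.297, 0.173]
ee_rot: [0.805, 0.373, 0.204, -0.414]
ft_force: [1.0, 0.6, -0.6]
grip_width: 0.721
grasp_force: 64.9
```

```bash
python3 - <<'E'
from plan import *
from jar import *
M=gr(75,60);z=M[:,2]
plan([(np.array([*BOX,.2])+.024*z,M),(np.array([.45,.0,.2])+.024*z,M)])
E
```

```text
t 31.3 p [0.4852 0.297  0.173 ] psi 33.99 z [ 0.0199  0.8192 -0.5732] q [ 0.5919  0.355  -0.8017  2.0112 -0.9265  0.9161 -0.2519] w 0.721
[0.0156, 0.0031, -0.0115] [-9.29, 8.59, -31.44] rows 3.9
[-0.1288, 0.0742, -0.236] [-9.29, 8.59, -31.44] rows 5.5
```

Request:
carry_out(motion=[{"xyz": [0.016,0.003,-0.012],"angular": [-9.3,8.6,-31.4]},{"xyz": [0.016,0.003,-0.012],"angular": [-9.3,8.6,-31.4]},{"xyz": [0.016,0.003,-0.012],"angular": [-9.3,8.6,-31.4]},{"xyz": [0.016,0.003,-0.012],"angular": [-9.3,8.6,-31.4]},{"xyz": [0.016,0.003,-0.012],"angular": [-9.3,8.6,-31.4]},{"xyz": [-0.129,0.074,-0.236],"angular": [-9.3,8.6,-31.4]},{"xyz": [-0.129,0.074,-0.236],"angular": [-9.3,8.6,-31.4]},{"xyz": [-0.129,0.074,-0.236],"angular": [-9.3,8.6,-31.4]},{"xyz": [-0.129,0.074,-0.236],"angular": [-9.3,8.6,-31.4]},{"xyz": [-0.129,0.074,-0.236],"angular": [-9.3,8.6,-31.4]},{"xyz": [-0.129,0.074,-0.236],"angular": [-9.3,8.6,-31.4]},{"xyz": [-0.129,0.074,-0.236],"angular": [-9.3,8.6,-31.4]}])

```text
clock: 32.5
position: [0.4554, 0.0152, 0.1874]
ee_rot: [0.693, 0.521, 0.394, -0.306]
ft_force: [0.2, 0.6, -1.1]
grip_width: 0.724
grasp_force: 65.2
```

```bash
python3 - <<'E'
from plan import *
from jar import *
M=gr(75,60);z=M[:,2]
T0=np.array([.4936,-.2735])+[.0068,.0165]
plan([((*T0,.2),M),((*T0,.044),M)])
s=snap('side');t=snap('top');w=snap('wrist')
cv2.imwrite('pics/f.png',np.hstack([cv2.resize(w['img'],(400,300)),np.zeros((300,0,3),np.uint8),cv2.resize(t['img'][180:330,120:320],(400,300))])[:,:,::-1])
h=cv2.cvtColor(t['img'],cv2.COLOR_RGB2HSV)
E
```

```text
t 32.5 p [0.4554 0.0152 0.1874] psi 73.08 z [ 0.2265  0.8341 -0.503 ] q [ 1.1441  0.3111 -0.6782  2.055  -0.8693  1.2731  0.6449] w 0.724
[-0.1135, 0.1165, -0.2232] [0.17, 0.2, -0.96] rows 5.5
[-0.2484, 0.1185, -0.1448] [0.17, 0.2, -0.96] rows 3.1
```

View pics/f.png

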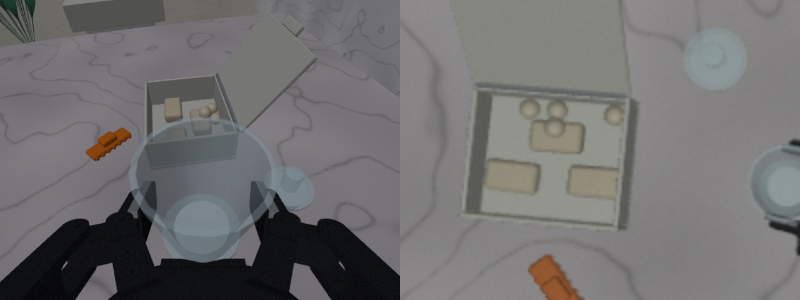

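Four balls and three bars are in the box and the jar is empty. Now I set it on the tray.

Request:
carry_out(motion=[{"xyz": [-0.113,0.116,-0.223],"angular": [0.2,0.2,-1]},{"xyz": [-0.113,0.116,-0.223],"angular": [0.2,0.2,-1]},{"xyz": [-0.113,0.116,-0.223],"angular": [0.2,0.2,-1]},{"xyz": [-0.113,0.116,-0.223],"angular": [0.2,0.2,-1]},{"xyz": [-0.113,0.116,-0.223],"angular": [0.2,0.2,-1]},{"xyz": [-0.113,0.116,-0.223],"angular": [0.2,0.2,-1]},{"xyz": [-0.113,0.116,-0.223],"angular": [0.2,0.2,-1]},{"xyz": [-0.113,0.116,-0.223],"angular": [0.2,0.2,-1]},{"xyz": [-0.113,0.116,-0.223],"angular": [0.2,0.2,-1]},{"xyz": [-0.113,0.116,-0.223],"angular": [0.2,0.2,-1]}])

```text
clock: 33.65
position: [0.5017, -0.2498, 0.2011]
ee_rot: [0.683, 0.532, 0.398, -0.305]
ft_force: [-0.4, 1.2, -1.9]
grip_width: 0.726
grasp_force: 65.3
```

```bash
python3 - <<'E'
from plan import *
from jar import *
M=gr(75,60)
T0=np.array([.4936,-.2735])+[.0068,.0165]
plan([((*T0,.07),M),((*T0,.044),M)])
E
```

```text
t 33.65 p [ 0.5017 -0.2498  0.2011] psi 76.2 z [ 0.2182  0.8396 -0.4975] q [ 1.1765  0.6842 -0.4927  1.454  -0.6026  1.6142  0.5996] w 0.726
[-0.1173, -0.0002, 0.0589] [-0.38, -0.17, 0.6] rows 2.6
[-0.1399, -0.0003, 0.0718] [-0.38, -0.17, 0.6] rows 0.5
```

Request:
carry_out(motion=[{"xyz": [-0.035,0,0.018],"angular": [-0.3,-0.2,0.6]},{"xyz": [-0.07,0,0.036],"angular": [-0.3,-0.2,0.6]},{"xyz": [-0.1,0,0.05],"angular": [-0.3,-0.2,0.6]},{"xyz": [-0.117,0,0.059],"angular": [-0.3,-0.2,0.6]},{"xyz": [-0.125,0,0.063],"angular": [-0.3,-0.2,0.6]},{"xyz": [-0.132,0,0.067],"angular": [-0.3,-0.2,0.6]},{"xyz": [-0.137,0,0.07],"angular": [-0.3,-0.2,0.6]},{"xyz": [-0.137,0,0.07],"angular": [-0.3,-0.2,0.6]},{"xyz": [-0.137,0,0.07],"angular": [-0.3,-0.2,0.6]}])

```text
clock: 34.55
position: [0.501, -0.259, 0.0479]
ee_rot: [0.687, 0.527, 0.397, -0.304]
ft_force: [0.3, 0.3, -1.6]
grip_width: 0.722
grasp_force: 65.3
```

Request:
carry_out(motion=[{"xyz": [-0.003,0,0.0015],"angular": [0,0,0]},{"xyz": [-0.004,0,0.002],"angular": [0,0,0]},{"xyz": [-0.004,0,0.002],"angular": [0,0,0]}])

```text
clock: 34.85
position: [0.5005, -0.2591, 0.0426]
ee_rot: [0.687, 0.527, 0.396, -0.304]
ft_force: [-0.1, -0.3, -1.6]
grip_width: 0.725
grasp_force: 65.3
```

Request:
carry_out(motion=[{"xyz": [-0.0013,0,0.0007],"angular": [0,0,0]},{"xyz": [-0.0013,0,0.0007],"angular": [0,0,0]}])

```text
clock: 35.05
position: [0.5006, -0.2592, 0.0422]
ee_rot: [0.687, 0.527, 0.397, -0.304]
ft_force: [-3.6, -0.9, 5.1]
grip_width: 0.718
grasp_force: 64.9
```

Request:
carry_out(motion=[{"xyz": [0,0,0],"angular": [0,0,0]},{"xyz": [0,0,0],"angular": [0,0,0]},{"xyz": [0,0,0],"angular": [0,0,0]},{"xyz": [0,0,0],"angular": [0,0,0]},{"xyz": [0,0,0],"angular": [0,0,0]}], hand=0.98)

```text
clock: 35.55
position: [0.5006, -0.2591, 0.0412]
ee_rot: [0.687, 0.527, 0.397, -0.304]
ft_force: [-0.3, 0.4, -0.1]
grip_width: 0.982
grasp_force: 0.0
```

Request:
carry_out(motion=[{"xyz": [0,0,-0.015],"angular": [0,0,0]},{"xyz": [0,0,-0.035],"angular": [0,0,0]},{"xyz": [0,0,-0.07],"angular": [0,0,0]},{"xyz": [0,0,-0.11],"angular": [0,0,0]},{"xyz": [0.05,0,-0.15],"angular": [0,0,0]},{"xyz": [0.08,0,-0.18],"angular": [0,0,0]},{"xyz": [0.08,0,-0.18],"angular": [0,0,0]},{"xyz": [0.08,0,-0.18],"angular": [0,0,0]}])

```text
clock: 36.35
position: [0.4705, -0.3725, 0.2024]
ee_rot: [0.688, 0.528, 0.396, -0.302]
ft_force: [0.3, 0.3, 0.3]
grip_width: 0.978
grasp_force: 0.0
```

```bash
python3 - <<'E'
from plan import *
plan([])
w=snap('wrist','w5.png');t=snap('top','t5.png');s=snap('side','s5.png')
J=(.4938,-.2755)
for n,c in(('w',w),('t',t),('s',s)):
    print(n,[np.round(proj(c,P),1).tolist() for P in((*J,.088),(*J,.011),(.4936,-.2726,.008),(.6,.0838,.0645))])
# edges of blue-ish glass: dump circles in top around the rim and stopper
g=cv2.cvtColor(t['img'],cv2.COLOR_RGB2GRAY)
for nm,(x0,y0,x1,y1),r in(('stop',(240,170,320,250),(14,18)),('rim',(395,215,475,295),(14,20)),('tray',(380,200,485,305),(36,42))):
    z=cv2.resize(g[y0:y1,x0:x1],None,fx=4,fy=4,interpolation=cv2.INTER_CUBIC)
    c=cv2.HoughCircles(cv2.GaussianBlur(z,(0,0),2),cv2.HOUGH_GRADIENT,1,400,param1=40,param2=10,minRadius=r[0]*4,maxRadius=r[1]*4)
    if c is not None: c=c[0,0];print(nm,c[:2]/4+[x0,y0],c[2]/4)
E
```

```text
t 36.35 p [ 0.4705 -0.3725  0.2024] psi 75.16 z [ 0.2267  0.8338 -0.5035] q [ 1.2173  0.8271 -0.4177  1.1824 -0.5404  1.7994  0.6107] w 0.978
w [[320.6, 273.4], [321.0, 319.9], [320.0, 319.0], [328.0, 86.6]]
t [[441.2, 249.8], [433.5, 251.8], [432.0, 252.0], [276.7, 207.2]]
s [[329.8, 376.3], [330.1, 410.4], [329.3, 410.0], [317.2, 223.8]]
rim [440.375 249.875] 14.825
tray [433.375 253.125] 36.825
```

```bash
cat > glass.py <<'E'
from h import *
def blobs(c,lo=250,thr=8):
    i=cv2.GaussianBlur(c['img'],(3,3),0).astype(int);m=((i[:,:,2]-i[:,:,0])>thr).astype(np.uint8)
    m=cv2.morphologyEx(m,cv2.MORPH_OPEN,np.ones((3,3),np.uint8))
    n,_,st,ce=cv2.connectedComponentsWithStats(m);return [(ce[k],st[k]) for k in range(1,n) if st[k][4]>lo]
E
python3 - <<'E'
from glass import *
np.set_printoptions(precision=4,suppress=True)
t=snap('top');s=snap('side')
for c in(t,s):
    print([(b[0],b[1]) for b in blobs(c)])
for b,st in blobs(t):
    print(onz(t,*b,.03), onz(t,st[0]+st[2]/2-.5,st[1]+st[3]/2-.5,.03))
c=onz(t,440.4,249.9,.088);print('rim',c)
E
```

```text
[(array([341.0425, 121.962 ]), array([328, 108,  27,  28, 447], dtype=int32)), (array([392.9541, 140.5081]), array([380, 133,  26,  16, 370], dtype=int32)), (array([277.4362, 209.5605]), array([264, 196,  28,  28, 603], dtype=int32)), (array([432.6179, 252.0181]), array([ 396,  215,   74,   75, 4355], dtype=int32))]
[(array([ 3.8785, 52.6304]), array([  0,  25,  10,  55, 395], dtype=int32)), (array([316.8373, 238.7988]), array([300, 223,  35,  29, 676], dtype=int32)), (array([451.557 , 269.9121]), array([437, 255,  30,  31, 614], dtype=int32)), (array([463.5097, 322.374 ]), array([448, 306,  32,  34, 722], dtype=int32)), (array([328.9756, 384.0509]), array([ 271,  357,  107,   49, 3318], dtype=int32)), (array([298.388 , 452.8224]), array([286, 443,  24,  22, 366], dtype=int32))]
[ 0.8047 -0.068   0.03  ] [ 0.8058 -0.0679  0.03  ]
[ 0.7569 -0.1887  0.03  ] [ 0.7569 -0.1876  0.03  ]
[0.5996 0.0851 0.03  ] [0.5998 0.085  0.03  ]
[ 0.4924 -0.2692  0.03  ] [ 0.4924 -0.2689  0.03  ]
rim [ 0.4935 -0.2737  0.088 ]
```

```bash
python3 - <<'E'
from plan import *
plan([((.53,-.2,.27),down(88)),((.6,.0845,.16),down(88))])
E
```

```text
t 36.6 p [ 0.4702 -0.3704  0.1991] psi 74.76 z [ 0.2235  0.8372 -0.4992] q [ 1.2162  0.831  -0.4176  1.1868 -0.5404  1.7983  0.6109] w 0.985
[0.1513, 0.0135, 0.1206] [6.71, -59.8, -11.87] rows 7.1
[0.2022, 0.0076, 0.4293] [6.71, -59.8, -11.87] rows 6.3
```

Request:
carry_out(motion=[{"xyz": [0.151,0.013,0.121],"angular": [6.7,-59.8,-11.9]},{"xyz": [0.151,0.013,0.121],"angular": [6.7,-59.8,-11.9]},{"xyz": [0.151,0.013,0.121],"angular": [6.7,-59.8,-11.9]},{"xyz": [0.151,0.013,0.121],"angular": [6.7,-59.8,-11.9]},{"xyz": [0.151,0.013,0.121],"angular": [6.7,-59.8,-11.9]},{"xyz": [0.202,0.008,0.429],"angular": [6.7,-59.8,-11.9]},{"xyz": [0.202,0.008,0.429],"angular": [6.7,-59.8,-11.9]},{"xyz": [0.202,0.008,0.429],"angular": [6.7,-59.8,-11.9]},{"xyz": [0.202,0.008,0.429],"angular": [6.7,-59.8,-11.9]},{"xyz": [0.202,0.008,0.429],"angular": [6.7,-59.8,-11.9]},{"xyz": [0.202,0.008,0.429],"angular": [6.7,-59.8,-11.9]},{"xyz": [0.202,0.008,0.429],"angular": [6.7,-59.8,-11.9]}], hand=0.6, grip_force=40)

```text
clock: 37.8
position: [0.5991, 0.0901, 0.1577]
ee_rot: [0.717, 0.697, -0.001, -0.001]
ft_force: [-0.9, 0.9, 0.0]
grip_width: 0.595
grasp_force: 0.0
```

```bash
python3 - <<'E'
from plan import *
from glass import blobs
plan([((.6,.0845,.16),down(88))])
t=snap('top');print([(b[0],b[1]) for b in blobs(t)][2:])
E
```

```text
t 37.8 p [0.5991 0.0901 0.1577] psi 88.45 z [-0.0024  0.0005 -1.    ] q [ 0.2707  0.4123 -0.6286  1.5798  0.251   1.2339 -0.4291] w 0.595
[-0.0056, 0.0011, -0.0023] [-0.14, -0.03, 0.45] rows 0.1
[(array([432.5994, 252.0814]), array([ 396,  215,   74,   75, 4388], dtype=int32))]
```

```bash
python3 - <<'E'
from plan import *
from glass import blobs
s=snap('side');w=snap('wrist')
print([b for b in blobs(s) if 290<b[0][0]<350 and b[0][1]<300]);print(blobs(w,800,12))
print([np.round(proj(w,P),1).tolist() for P in((.6,.0845,.065),(.6,.0845,.031))])
plan([((.6,.0845,.038),down(88))])
E
```

```text
[(array([316.9684, 238.5647]), array([301, 222,  34,  30, 696], dtype=int32))]
[(array([327.3891, 219.6187]), array([ 279,  173,   98,   94, 7207], dtype=int32)), (array([565.8987, 361.0488]), array([ 534,  336,   62,   52, 1905], dtype=int32)), (array([487.7736, 463.5027]), array([ 469,  441,   41,   39, 1104], dtype=int32))]
[[324.9, 238.5], [324.9, 224.2]]
t 37.95 p [0.6003 0.0837 0.1596] psi 88.1 z [-0.0001 -0.0024 -1.    ] q [ 0.2766  0.4088 -0.6241  1.5788  0.251   1.2356 -0.4249] w 0.595
[0.0011, -0.0003, 0.1216] [-0.0, 0.14, 0.1] rows 2.4
```

Request:
carry_out(motion=[{"xyz": [0.003,0.001,0.04],"angular": [0,0,0]},{"xyz": [0.003,0.001,0.08],"angular": [0,0,0]},{"xyz": [0.003,0.001,0.105],"angular": [0,0,0]},{"xyz": [0.003,0.001,0.12],"angular": [0,0,0]},{"xyz": [0.003,0.001,0.12],"angular": [0,0,0]},{"xyz": [0.003,0.001,0.12],"angular": [0,0,0]}])

```text
clock: 38.55
position: [0.6031, 0.0853, 0.0419]
ee_rot: [0.72, 0.694, 0.0, 0.002]
ft_force: [0.6, -0.1, -0.1]
grip_width: 0.601
grasp_force: 0.0
```

Request:
carry_out(motion=[{"xyz": [0,0,0],"angular": [0,0,0]},{"xyz": [0,0,0],"angular": [0,0,0]},{"xyz": [0,0,0],"angular": [0,0,0]},{"xyz": [0,0,0],"angular": [0,0,0]},{"xyz": [0,0,0],"angular": [0,0,0]}], hand=0.1)

```text
clock: 39.05
position: [0.6031, 0.0861, 0.0421]
ee_rot: [0.719, 0.695, 0.001, 0.002]
ft_force: [-1.3, -0.2, 7.2]
grip_width: 0.286
grasp_force: 38.9
```

Request:
carry_out(motion=[{"xyz": [0,0,-0.03],"angular": [0,0,0]},{"xyz": [0,0,-0.07],"angular": [0,0,0]},{"xyz": [0,0,-0.12],"angular": [0,0,0]},{"xyz": [0,0,-0.17],"angular": [0,0,0]},{"xyz": [0,0,-0.2],"angular": [0,0,0]},{"xyz": [0,0,-0.2],"angular": [0,0,0]},{"xyz": [0,0,-0.2],"angular": [0,0,0]}])

```text
clock: 39.75
position: [0.6019, 0.0865, 0.2408]
ee_rot: [0.719, 0.695, 0.0, 0.002]
ft_force: [1.2, -0.5, -2.4]
grip_width: 0.289
grasp_force: 39.9
```

```bash
python3 - <<'E'
from plan import *
from glass import blobs
w=snap('wrist');print(blobs(w,800,12));o=get_obs();p=np.array(o['position'])
# stopper flange top sits ~ (tcp z - .007) ; predicted pixel if knob axis on tcp axis
for dy in(-.003,0,.003): print(dy,np.round(proj(w,p+[0,dy,-.009]),1))
plan([((.4936,-.2745,.24),down(60)),((.4936,-.2745,.15),down(60))])
E
```

```text
[(array([322.9864, 277.8051]), array([  242,   213,   163,   148, 14692], dtype=int32)), (array([512.0592, 321.6594]), array([ 481,  295,   63,   55, 2026], dtype=int32))]
-0.003 [323.1 299.9]
0 [322.8 293.9]
0.003 [322.6 287.9]
t 39.8 p [0.6013 0.0862 0.2396] psi 88.0 z [ 0.0008 -0.0028 -1.    ] q [ 0.2806  0.3566 -0.6399  1.4715  0.2166  1.3843 -0.4043] w 0.288
[-0.3643, -0.0951, 0.0005] [0.09, 0.14, 28.0] rows 7.5
[-0.364, -0.0951, 0.0905] [0.09, 0.14, 28.0] rows 1.8
```

Request:
carry_out(motion=[{"xyz": [-0.182,-0.049,0],"angular": [0,0,0]},{"xyz": [-0.182,-0.049,0],"angular": [0,0,0]},{"xyz": [-0.182,-0.049,0],"angular": [0,0,0]},{"xyz": [-0.182,-0.049,0],"angular": [0,0,0]},{"xyz": [-0.366,-0.095,0],"angular": [0,0,0]},{"xyz": [-0.366,-0.095,0],"angular": [0,0,0]},{"xyz": [-0.366,-0.095,0],"angular": [0,0,0]},{"xyz": [-0.366,-0.095,0],"angular": [0,0,0]},{"xyz": [-0.366,-0.095,0.04],"angular": [0,0,0]},{"xyz": [-0.366,-0.095,0.07],"angular": [0,0,0]},{"xyz": [-0.366,-0.095,0.07],"angular": [0,0,0]},{"xyz": [-0.366,-0.095,0.07],"angular": [0,0,0]}])

```text
clock: 41.0
position: [0.4938, -0.2757, 0.1707]
ee_rot: [0.719, 0.695, -0.0, 0.0]
ft_force: [0.8, 0.2, -0.5]
grip_width: 0.286
grasp_force: 39.9
```

```bash
python3 - <<'E'
from plan import *
plan([((.4935,-.277,.106),down(88))])
E
```

```text
t 41.0 p [ 0.4938 -0.2757  0.1707] psi 88.03 z [ 0.0002 -0.001  -1.    ] q [ 0.8017  0.2763 -0.4384  1.6834  0.125   1.209   0.2992] w 0.286
[-0.0012, -0.0003, 0.0647] [0.01, 0.06, 0.03] rows 1.3
```

Request:
carry_out(motion=[{"xyz": [-0.001,0,0.02],"angular": [0,0,0]},{"xyz": [-0.001,0,0.035],"angular": [0,0,0]},{"xyz": [-0.001,0,0.043],"angular": [0,0,0]},{"xyz": [-0.001,0,0.05],"angular": [0,0,0]},{"xyz": [-0.001,0,0.05],"angular": [0,0,0]}])

```text
clock: 41.5
position: [0.4941, -0.2771, 0.1207]
ee_rot: [0.719, 0.695, -0.0, 0.001]
ft_force: [-0.2, 0.6, -1.7]
grip_width: 0.291
grasp_force: 39.9
```

Request:
carry_out(motion=[{"xyz": [0,0,0.004],"angular": [0,0,0]},{"xyz": [0,0,0.008],"angular": [0,0,0]},{"xyz": [0,0,0.011],"angular": [0,0,0]},{"xyz": [0,0,0.011],"angular": [0,0,0]}])

```text
clock: 41.9
position: [0.4942, -0.2771, 0.1099]
ee_rot: [0.719, 0.695, -0.0, 0.001]
ft_force: [0.1, 0.7, -0.8]
grip_width: 0.287
grasp_force: 39.9
```

Request:
carry_out(motion=[{"xyz": [0,0,0.0015],"angular": [0,0,0]},{"xyz": [0,0,0.003],"angular": [0,0,0]},{"xyz": [0,0,0.003],"angular": [0,0,0]}])

```text
clock: 42.2
position: [0.4945, -0.2772, 0.1072]
ee_rot: [0.719, 0.695, 0.0, 0.002]
ft_force: [0.5, 1.0, -1.4]
grip_width: 0.286
grasp_force: 40.1
```

Request:
carry_out(motion=[{"xyz": [0,0,0.001],"angular": [0,0,0]},{"xyz": [0,0,0.0015],"angular": [0,0,0]},{"xyz": [0,0,0.0015],"angular": [0,0,0]}])

```text
clock: 42.5
position: [0.4952, -0.2771, 0.1065]
ee_rot: [0.719, 0.695, 0.0, 0.002]
ft_force: [0.6, 2.6, 4.2]
grip_width: 0.29
grasp_force: 40.4
```

Contact came at the expected seated height, so I release and retreat.

Request:
carry_out(motion=[{"xyz": [0,0,0],"angular": [0,0,0]},{"xyz": [0,0,0],"angular": [0,0,0]},{"xyz": [0,0,0],"angular": [0,0,0]},{"xyz": [0,0,0],"angular": [0,0,0]},{"xyz": [0,0,-0.02],"angular": [0,0,0]},{"xyz": [0,0,-0.05],"angular": [0,0,0]},{"xyz": [0,0,-0.1],"angular": [0,0,0]},{"xyz": [0,0,-0.14],"angular": [0,0,0]},{"xyz": [-0.05,-0.05,-0.17],"angular": [0,0,0]},{"xyz": [-0.1,-0.06,-0.18],"angular": [0,0,0]},{"xyz": [-0.14,-0.06,-0.18],"angular": [0,0,0]},{"xyz": [-0.14,-0.06,-0.18],"angular": [0,0,0]}], hand=0.65)

```text
clock: 43.7
position: [0.4258, -0.4206, 0.2862]
ee_rot: [0.722, 0.692, -0.001, 0.002]
ft_force: [-0.8, 0.5, -0.7]
grip_width: 0.649
grasp_force: 0.0
```

```bash
python3 - <<'E'
from plan import *
plan([])
s=snap('side');t=snap('top')
A=cv2.resize(t['img'][140:340,110:490],(760,400),interpolation=cv2.INTER_CUBIC)
B=np.hstack([cv2.resize(s['img'][340:440,230:430],(380,190),interpolation=cv2.INTER_CUBIC),cv2.resize(s['img'][100:280,150:510],(380,190),interpolation=cv2.INTER_CUBIC)])
cv2.imwrite('pics/z.png',np.vstack([A,B])[:,:,::-1])
J=(.4936,-.2750)
for c in(t,s): print([np.round(proj(c,(*J,z)),1).tolist() for z in(.129,.095,.088,.008)])
E
```

```text
t 43.7 p [ 0.4258 -0.4206  0.2862] psi 87.57 z [ 0.0011 -0.0049 -1.    ] q [ 0.9736  0.2681 -0.3368  1.439   0.0916  1.4455  0.5944] w 0.649
[[445.5, 248.7], [441.7, 249.7], [441.0, 249.9], [433.0, 252.0]]
[[329.3, 356.0], [329.5, 372.7], [329.5, 376.0], [329.8, 411.4]]
```

View pics/z.png

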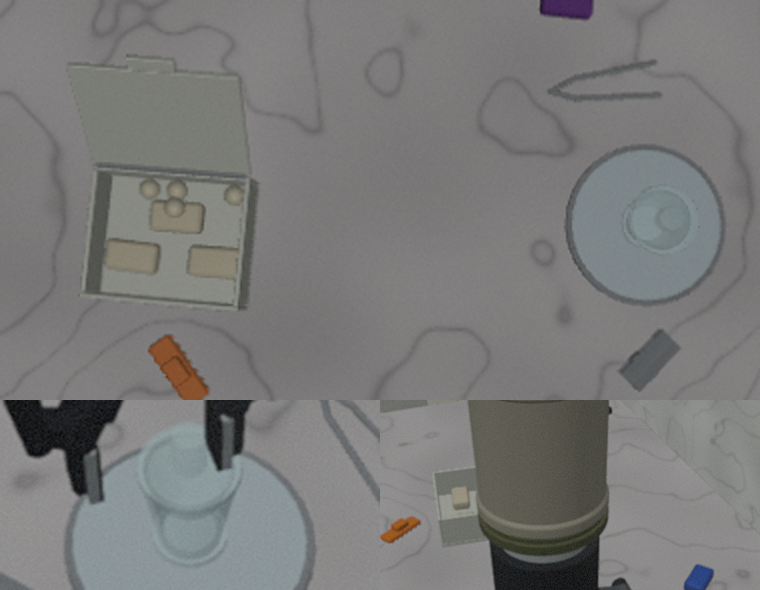

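The final view shows the knob at (446,248.5) in the top image, against (445.5,248.7) expected for a seated stopper. The jar is on the tray, four balls and three bars are in the box, the flap is open, and the bystanders are untouched. One numeric check of the flap, then I hand in.

```bash
python3 - <<'E'
from h import *
t=camera('top')
for a in(1.75,1.95,2.2):
    d=-.164*np.cos(a);print(a,np.round(proj(t,(.567+d*.995,.266-d*.096,.066+.164*np.sin(a))),1),'seen (185,168.5)')
if np.hypot(*(np.array(proj(t,(.663,.257,.1986)))-(185,168.5)))<8: print(hand_in())
E
```

```text
1.75 [177.1 199.5] seen (185,168.5)
1.95 [180.1 184.5] seen (185,168.5)
2.2 [184.6 168.8] seen (185,168.5)
the job is handed in; nothing more can be done
None
```

The job is done and handed in: the flap is open at its end stop, all four balls and three bars are in the box, and the stopper sits home in the empty jar upright on the tray, with the bystanders and look-alikes left alone.

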